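# Refill the paint box

## Task

Put the refill paint pans lying on the table into the paint box: swing the dust cover aside on its pin, then press each pan, paint side up, into an empty well of its own size until its top is flush with the deck. Then swing the cover fully back over the wells and lower the lid until it is shut. Leave the other things on the table where they are.

Things in the scene. Friction and masses are not known exactly. Their poses are not given: they have to be found in the camera images.
- paintbox: wooden paint box, fixed to the table: base block 120 (its x) x 156 (its y) x 40 mm high, origin at the centre of its underside on the table. Its flat top (deck, 40 mm above the table) has five square-cornered recesses (wells), 20 mm deep, in two rows along its y. Only yaw varies.
- lid (a joint): angle of the box's lid, a stiff friction hinge along the deck's edge at the box's +y side, axis parallel to the box's x. 0 = closed on the deck; about 2 = standing open, leaning outward; it stays where it is left (it takes about 2 N at its free edge to move). The lid is a shell 120 x 156 x 30 mm high (4 mm top plate, 26 mm deep rim, hollow below).
- lid_hinge (a point): middle of the lid's hinge line: 0.5 mm above the deck, at x 0, y +78 mm of the box
- lid_edge (a point): middle of the lid's free edge, at its outer (upper) face: 156 mm from the hinge along the lid and 30 mm outward
- cover (a joint): angle of the flat dust cover over the wells, pivoting on one vertical pin, counter-clockwise seen from above. 0 = over all wells; clear of every well from 1.55; end stop at 1.9. Light friction (about 0.5 N at the knob), stays where it is left. Aluminium plate 108 x 132 x 3 mm, its underside 3 mm above the deck: it catches on a pan that stands proud.
- cover_knob (a point): middle of the round black knob on the cover, 14 mm diameter, standing 16 mm high on the plate (its top 22 mm above the deck); 116 mm from the pin
- cover_pin (a point): the cover's pin axis, 3 mm above the deck, at x +50, y -64 mm of the box
- pan_big1_center (a point): centre of a big paint pan: white block 30 (its x) x 46 (its y) x 20 mm high with a brown paint cake on top, about 40 g; it may be absent. Goes in any big well.
- pan_big2_center (a point): centre of a big paint pan: white block 30 (its x) x 46 (its y) x 20 mm high with a brown paint cake on top, about 40 g; it may be absent. Goes in any big well.
- pan_small1_center (a point): centre of a small paint pan: white block 30 x 30 x 20 mm high with a brown paint cake on top, about 40 g; it may be absent. Goes in any small well.
- pan_small2_center (a point): centre of a small paint pan: white block 30 x 30 x 20 mm high with a brown paint cake on top, about 40 g; it may be absent. Goes in any small well.
- pan_small3_center (a point): centre of a small paint pan: white block 30 x 30 x 20 mm high with a brown paint cake on top, about 40 g; it may be absent. Goes in any small well.
- well_big1 (a point): big well, 33 (box x) x 49 (box y) mm, 20 mm deep: the point where a seated pan's centre lies, 10 mm below the deck. Two sprung rollers in its x-side walls stop an unpressed pan with about 11 mm still standing out; pressing on top with roughly 4 to 7 N pushes it past them, down to the floor, top flush with the deck.
- well_big2 (a point): big well, 33 (box x) x 49 (box y) mm, 20 mm deep: the point where a seated pan's centre lies, 10 mm below the deck. Two sprung rollers in its x-side walls stop an unpressed pan with about 11 mm still standing out; pressing on top with roughly 4 to 7 N pushes it past them, down to the floor, top flush with the deck.
- well_small1 (a point): small well, 33 x 33 mm, 20 mm deep: the point where a seated pan's centre lies, 10 mm below the deck. Two sprung rollers in its x-side walls stop an unpressed pan with about 11 mm still standing out; pressing on top with roughly 4 to 7 N pushes it past them, down to the floor, top flush with the deck.
- well_small2 (a point): small well, 33 x 33 mm, 20 mm deep: the point where a seated pan's centre lies, 10 mm below the deck. Two sprung rollers in its x-side walls stop an unpressed pan with about 11 mm still standing out; pressing on top with roughly 4 to 7 N pushes it past them, down to the floor, top flush with the deck.
- well_small3 (a point): small well, 33 x 33 mm, 20 mm deep: the point where a seated pan's centre lies, 10 mm below the deck. Two sprung rollers in its x-side walls stop an unpressed pan with about 11 mm still standing out; pressing on top with roughly 4 to 7 N pushes it past them, down to the floor, top flush with the deck.
- tape_center (a point): bystander: pale roll of tape lying flat, 100 mm across, 30 high; its centre
- tube_center (a point): bystander: cardboard tube standing, 48 mm across, 110 high; its centre
- jar_center (a point): bystander: closed jar, 60 mm across, 75 high; its centre
- pot_center (a point): bystander: small terracotta plant pot, 82 mm across, 62 high; its centre
- scissors_center (a point): bystander: scissors lying flat, about 190 mm long, 12 thick; its centre
- twigs_center (a point): bystander: three crossed twigs, 120 mm long, 8 high; its centre
- brush: bystander: paint brush lying flat, handle along its -x
Mind the look-alikes: they are no part of the job. What is shaped like the part that bears pan_big1_center but black or purple is not meant.

How it is judged (in metres and radians):
On the way, in this order (a step that is already met when the one before it is completed fails the run):
1. the dust cover is swung clear of the wells (value of joint cover above 1.55 rad), for 0.2 s.
2. every pan is pressed flush in a well of its size, the cover still aside (angle between each of pan_big1_center, pan_big2_center, pan_small1_center, pan_small2_center, pan_small3_center's own z axis and vertical below 0.08 rad and ((horizontal distance between pan_big1_center and well_big1 below 0.004 m and z of pan_big1_center in the frame of well_big1 below 0.0025 m) or (horizontal distance between pan_big1_center and well_big2 below 0.004 m and z of pan_big1_center in the frame of well_big2 below 0.0025 m)) and ((horizontal distance between pan_big2_center and well_big1 below 0.004 m and z of pan_big2_center in the frame of well_big1 below 0.0025 m) or (horizontal distance between pan_big2_center and well_big2 below 0.004 m and z of pan_big2_center in the frame of well_big2 below 0.0025 m)) and ((horizontal distance between pan_small1_center and well_small1 below 0.004 m and z of pan_small1_center in the frame of well_small1 below 0.0025 m) or (horizontal distance between pan_small1_center and well_small2 below 0.004 m and z of pan_small1_center in the frame of well_small2 below 0.0025 m) or (horizontal distance between pan_small1_center and well_small3 below 0.004 m and z of pan_small1_center in the frame of well_small3 below 0.0025 m)) and ((horizontal distance between pan_small2_center and well_small1 below 0.004 m and z of pan_small2_center in the frame of well_small1 below 0.0025 m) or (horizontal distance between pan_small2_center and well_small2 below 0.004 m and z of pan_small2_center in the frame of well_small2 below 0.0025 m) or (horizontal distance between pan_small2_center and well_small3 below 0.004 m and z of pan_small2_center in the frame of well_small3 below 0.0025 m)) and ((horizontal distance between pan_small3_center and well_small1 below 0.004 m and z of pan_small3_center in the frame of well_small1 below 0.0025 m) or (horizontal distance between pan_small3_center and well_small2 below 0.004 m and z of pan_small3_center in the frame of well_small2 below 0.0025 m) or (horizontal distance between pan_small3_center and well_small3 below 0.004 m and z of pan_small3_center in the frame of well_small3 below 0.0025 m)) and value of joint cover above 1.2 rad), for 0.2 s.
3. the cover is back over the wells (value of joint cover below 0.1 rad), for 0.2 s.
4. the lid is shut (value of joint lid below 0.06 rad), for 0.2 s.
At the end, for the whole second after the job is handed in: every pan present sits level in a well of its own size, within 4 mm of its centre and at most 2.5 mm proud of the deck, at rest; the cover is within 0.10 rad of closed and the lid within 0.06 rad of shut (angle between each of pan_big1_center, pan_big2_center, pan_small1_center, pan_small2_center, pan_small3_center's own z axis and vertical below 0.08 rad and ((horizontal distance between pan_big1_center and well_big1 below 0.004 m and z of pan_big1_center in the frame of well_big1 below 0.0025 m) or (horizontal distance between pan_big1_center and well_big2 below 0.004 m and z of pan_big1_center in the frame of well_big2 below 0.0025 m)) and ((horizontal distance between pan_big2_center and well_big1 below 0.004 m and z of pan_big2_center in the frame of well_big1 below 0.0025 m) or (horizontal distance between pan_big2_center and well_big2 below 0.004 m and z of pan_big2_center in the frame of well_big2 below 0.0025 m)) and ((horizontal distance between pan_small1_center and well_small1 below 0.004 m and z of pan_small1_center in the frame of well_small1 below 0.0025 m) or (horizontal distance between pan_small1_center and well_small2 below 0.004 m and z of pan_small1_center in the frame of well_small2 below 0.0025 m) or (horizontal distance between pan_small1_center and well_small3 below 0.004 m and z of pan_small1_center in the frame of well_small3 below 0.0025 m)) and ((horizontal distance between pan_small2_center and well_small1 below 0.004 m and z of pan_small2_center in the frame of well_small1 below 0.0025 m) or (horizontal distance between pan_small2_center and well_small2 below 0.004 m and z of pan_small2_center in the frame of well_small2 below 0.0025 m) or (horizontal distance between pan_small2_center and well_small3 below 0.004 m and z of pan_small2_center in the frame of well_small3 below 0.0025 m)) and ((horizontal distance between pan_small3_center and well_small1 below 0.004 m and z of pan_small3_center in the frame of well_small1 below 0.0025 m) or (horizontal distance between pan_small3_center and well_small2 below 0.004 m and z of pan_small3_center in the frame of well_small2 below 0.0025 m) or (horizontal distance between pan_small3_center and well_small3 below 0.004 m and z of pan_small3_center in the frame of well_small3 below 0.0025 m)) and linear speed of each of pan_big1, pan_big2, pan_small1, pan_small2, pan_small3 below 0.02 m/s and value of joint cover below 0.1 rad and value of joint lid below 0.06 rad); the robot touches nothing.
It fails at once if a bystander (tape, tube, jar, pot, scissors, twigs or brush) is moved by more than 5 cm (distance of any of tape_center, tube_center, jar_center, pot_center, scissors_center, twigs_center, brush from where it was at the start of the episode above 0.05 m).
Of pan_big1, pan_big2, pan_small1, pan_small2, pan_small3 only 2 to 4 are there at a start; the rules pass over those that are not, and their reading is None.
At some moment in a run one of pan_big1, pan_big2, pan_small1, pan_small2, pan_small3 may be knocked a few centimetres aside while the robot is not near it.
Once in a run the grip may slacken for a moment while it holds something.
It also fails if it takes over 210 s, if anything falls off the work surface, if the arm or the gripper's body presses on something with over 40 N, if the wrist force passes 120 N, or if a joint passes its speed limit or range.

## Robot

A 6-joint arm with a two-finger parallel gripper is mounted at the origin on the work surface. World frame = base frame: x ahead of the robot, y to its left, z up, the work surface at z = 0. Lengths are in mm, angles in rad, forces in N, time in s.
With the tool pointing down it reaches from about 400 to 925 mm from the base axis. Payload 12.5 kg.
Tool frame: the origin (TCP) lies midway between the tips of the shut fingers; the grasp point (between the pads) lies 19 mm behind it; z points along the fingers, y is the direction in which the jaws open and shut (so a half turn about z gives the same grasp; the last joint's range is limited). The gripper opens to 95 mm and grips with 3 to 60 N. Pads are 20 mm wide; open, the fingers measure 119 mm over their backs; the gripper's body (75 mm by 180 mm) begins 59 mm behind the grasp point.
Start: joints at [1.231, 0.491, 1.559, -0, 1.092, -0.106], TCP at [144.779, 608.018, 214.661] pointing down, gripper open.
Joint ranges: [-3.1, 3.1], [-0.84, 2.19], [0.05, 2.79], [-1.13, 4.28], [0.06, 2.93], [-2.69, 2.69]. Speed limits (rad/s): [2.22, 2.22, 2.79, 3.14, 3.14, 3.14].

## Interface

Orientations are given as [roll, pitch, yaw] about the fixed x, y, z axes, in that order (R = Rz(yaw) Ry(pitch) Rx(roll)).
In Python, from cell import env gives the robot as it stands.
- The arm moves only by the tool drive_tool, never from a script. Its argument "increments" is a list of rows, each a list of 2 entries, a list of its own where there are three numbers: the shift along the tool's x, y, z as a fraction of full scale, then the turn, a rotation vector about the tool's x, y, z as a fraction of full scale. In form: [[[x, y, z], [ax, ay, az]], ...]. A call has 1 to 5 rows; each row shifts and turns the commanded pose from where the row before left it, along the tool's axes as they then stand; what a row does not reach is not made up. Full scale, the value 1, is 30 mm for a shift and 0.08 rad for a turn. A row lasts 1/12 s, in which the tool goes at most 41.7 mm and 7.16 degrees, less where a joint would pass 70% of its speed; a pose out of reach is approached as far as the arm can. A call with a number of a shift or a turn outside -1 to 1 is refused whole. A call with a gripper value outside its range is refused whole. "jaw" is the opening, from -1 (shut) to 1 (fully open), so that 0 is half open, set as the call begins (left out, the last holds). The fingers move at their own pace and stop on an object; the grip force is fixed at half the most. Time passes only in rows, so rows that do not move let the fingers close. It gives the time, the measured TCP pose, the force and the opening at its end, in the units of the state.
- env.state(): the state, without advancing time (a new reading comes with each control period).
- env.read_camera(name): name is "scene" or "top" or "wrist"; returns a dict with "pixels" (400x640x3 uint8, blue, green, red), "vertical_fov" (degrees; the focal length in pixels is half the picture's height over the tangent of half this angle, whatever the lens; pixels are square), "cx", "cy" (the principal point, pixels), "world_to_cam" (4x4, takes a point from world to camera coordinates). Camera axes: x right, y down, z forward; pixel columns grow to the right and rows downward; lengths in mm; the calibration is good to about 2 mm. A picture is of the moment at which its call begins. There is no depth.
- env.job_done(): hands the job in, once; it reports no verdict.
Trained networks look in a picture, given as the dict that the camera call returned (one of the last four; its "shot" number tells which), for a name from the list of things; names that differ only in an ending like _2 or _b are one class to them, and where a whole thing is asked for, a point or a joint stands for the part that bears it (a point fixed in the world has none). Each returns a list of dicts, best first, with "score" (0 to 1); they miss things now and then, are a little off and sometimes report something else, mostly with a low value. They report only what shows in the picture. A call takes as long as a camera call. They do not tell look-alikes from the thing itself.
- env.boxes_of(target, picture): "point" ([x, y, z] in mm, in world coordinates, good to about 4 mm: the middle of the surface that is visible of it).
- env.tip_of(target, picture): "point" ([x, y, z] in mm, in world coordinates, good to about 4 mm: a listed point, or the origin of a listed thing).
The state is a dict: "t": time; "joints": joint angles; "qvel": joint speeds; "tau": joint torques, N m; "eef_pos": TCP position; "tcp_rot": TCP orientation; "ft_force": force on the tool from outside, world axes, zero at the start; "moment": the same for the moment, N m; "opening": opening from 0.0 (shut) to 1.0 (fully open).
Only numpy, scipy, OpenCV 4.12 (cv2) and the standard library are available. Lean on these libraries where they do the work, as an engineer would, in place of code of your own. Each camera call takes 0.05 s, during which the arm holds its last target.

## Working session

There is one attempt and no reset: what is moved stays moved. The work goes in short steps, Python scripts to look and compute and a tool call to move; the robot and the scene stay as the last step left them, time stands still between calls to the robot, and variables do not carry over. Pictures are saved under pics/ and viewed, and the job is handed in when it is done.

Besides the shell and the picture viewer there is one more tool, called after "Emit:" as name(argument=value, ...), one argument or row to a line, values as JSON. drive_tool: Moves the arm, as the interface text tells. Its arguments: {"type":"object","properties":{"increments":{"type":"array","items":{"type":"array"}},"jaw":{"type":"number"}},"required":["increments"]}

```bash
ls; mkdir -p pics; cat > h.py <<'E'
import numpy as np, cv2, json
from cell import env
from scipy.spatial.transform import Rotation as R
def shot(name,fn=None):
    p=env.read_camera(name)
    if fn: cv2.imwrite('pics/'+fn,p['pixels'])
    return p
def proj(p,X):
    X=np.asarray(X,float); T=np.array(p['world_to_cam']); c=T[:3,:3]@X+T[:3,3]
    f=200/np.tan(np.radians(p['vertical_fov']/2)); return np.array([p['cx']+f*c[0]/c[2],p['cy']+f*c[1]/c[2]])
def ray(p,uv):
    T=np.array(p['world_to_cam']); f=200/np.tan(np.radians(p['vertical_fov']/2))
    d=T[:3,:3].T@np.array([(uv[0]-p['cx'])/f,(uv[1]-p['cy'])/f,1]); o=-T[:3,:3].T@T[:3,3]
    return o,d
def atz(p,uv,z):
    o,d=ray(p,uv); return o+d*(z-o[2])/d[2]
E
python3 - <<'E'
from h import *
print(env.state())
for n in ['scene','top','wrist']:
    p=shot(n,f'a_{n}.png'); print(n,p['vertical_fov'],p['cx'],p['cy'],np.round(p['world_to_cam'],3).tolist(),p.keys())
    if n!='wrist':
      for t in ['paintbox','lid_hinge','lid_edge','cover_knob','cover_pin','pan_big1_center','pan_small1_center','well_big1','well_small1','tape_center','tube_center','jar_center','pot_center','scissors_center','twigs_center','brush']:
        r=env.tip_of(t,p); print(t,[(np.round(a['point'],0).tolist(),np.round(proj(p,a['point'])).tolist(),round(a['score'],2)) for a in r])
E
```

```text
pics
{'t': 0.0, 'joints': array([ 1.23138669e+00,  4.91537158e-01,  1.55943253e+00,  2.06290253e-05,
        1.09172623e+00, -1.05603772e-01]), 'qvel': array([ 0.00160827, -0.00056658,  0.00169465, -0.00014181, -0.00114708,
        0.00147124]), 'tau': array([-6.05133464e-04, -6.12642932e+01, -2.58177692e+01,  6.91834255e-02,
        4.83019010e-02, -1.19616770e-04]), 'eef_pos': array([144.69504609, 607.77065699, 214.0815003 ]), 'tcp_rot': array([-3.14049747e+00, -1.34486556e-04,  2.90777719e+00]), 'ft_force': array([-0.04807856,  0.23408067,  0.55050058]), 'moment': array([-0.03740577,  0.01108278, -0.02370334]), 'opening': 0.997560630461795}
scene 53.911119884402176 325.71889011873964 191.401307095022 [[-0.865, 0.502, 0.01, 486.691], [0.381, 0.67, -0.637, -168.473], [-0.327, -0.547, -0.771, 1318.228], [0.0, 0.0, 0.0, 1.0]] dict_keys(['pixels', 'vertical_fov', 'cx', 'cy', 'world_to_cam', 'shot'])
paintbox [([567.0, 30.0, -4.0], [330.0, 216.0], 0.81)]
lid_hinge []
lid_edge [([544.0, 207.0, 164.0], [379.0, 223.0], 0.82), ([619.0, -25.0, 45.0], [304.0, 199.0], 0.74)]
cover_knob [([562.
[... 2443 characters left out ...]
, ([538.0, 209.0, 166.0], [246.0, 199.0], 0.41)]
tube_center [([667.0, 427.0, 54.0], [191.0, 172.0], 0.72)]
jar_center [([320.0, -466.0, 42.0], [447.0, 260.0], 0.67)]
pot_center [([654.0, -463.0, 27.0], [435.0, 168.0], 0.91)]
scissors_center [([717.0, -235.0, 4.0], [371.0, 157.0], 0.61)]
twigs_center [([594.0, -4.0, 29.0], [311.0, 189.0], 0.6), ([345.0, 416.0, 2.0], [196.0, 264.0], 0.59)]
brush [([383.0, 78.0, 0.0], [291.0, 249.0], 0.88)]
wrist 63.00256986433075 320.3742924779487 201.7538629359208 [[0.233, 0.973, -0.001, -624.009], [0.935, -0.223, 0.276, -30.545], [0.269, -0.065, -0.961, 390.334], [0.0, 0.0, 0.0, 1.0]] dict_keys(['pixels', 'vertical_fov', 'cx', 'cy', 'world_to_cam', 'shot'])
```

```bash
python3 - <<'E'
import cv2
a=cv2.imread('pics/a_top.png')[130:300,170:400];cv2.imwrite('pics/a_topc.png',cv2.resize(a,None,fx=3.4,fy=3.4,interpolation=cv2.INTER_CUBIC))
a=cv2.imread('pics/a_scene.png')[170:380,280:510];cv2.imwrite('pics/a_scenec.png',cv2.resize(a,None,fx=2.8,fy=2.8,interpolation=cv2.INTER_CUBIC))
E
```

```text
(no output)
```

View pics/a_topc.png

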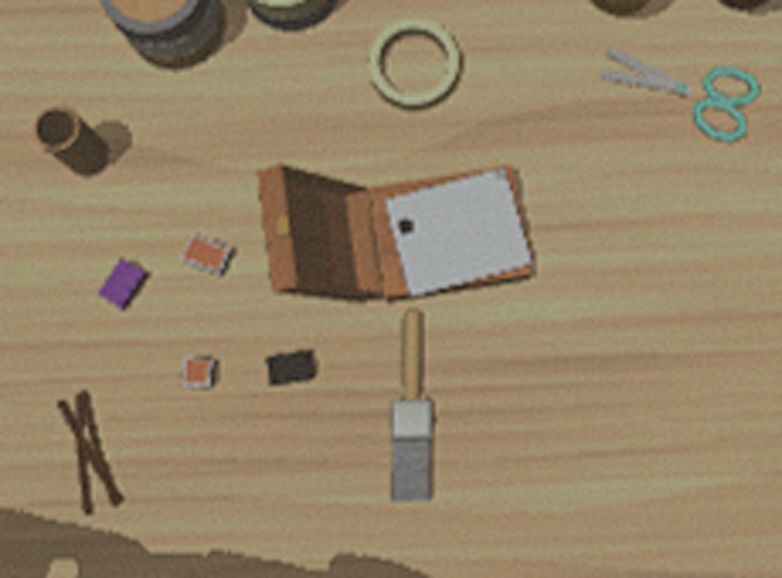

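View pics/a_scenec.png

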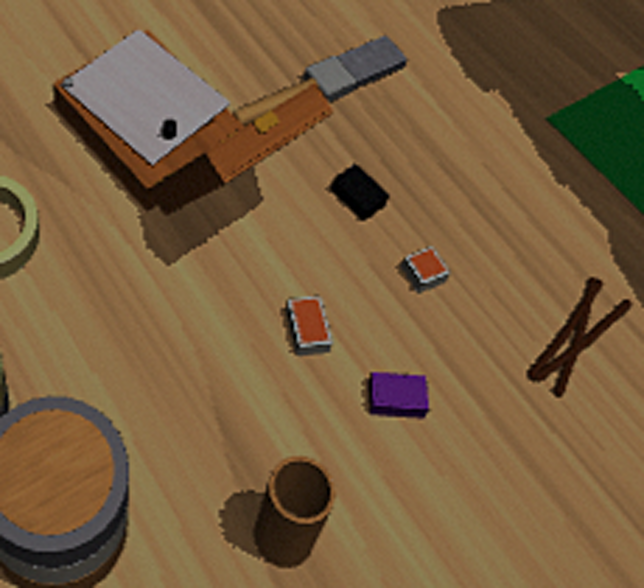

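View pics/a_wrist.png

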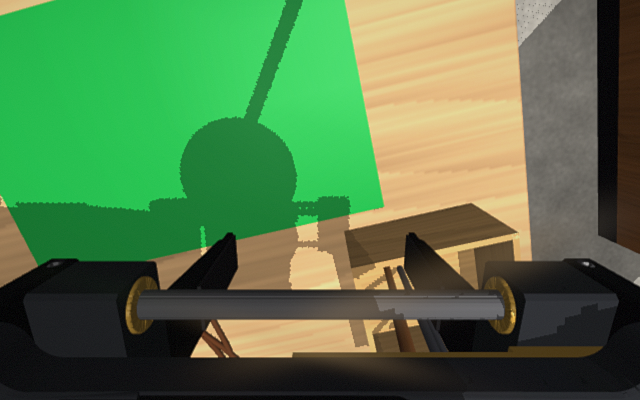

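View pics/a_top.png

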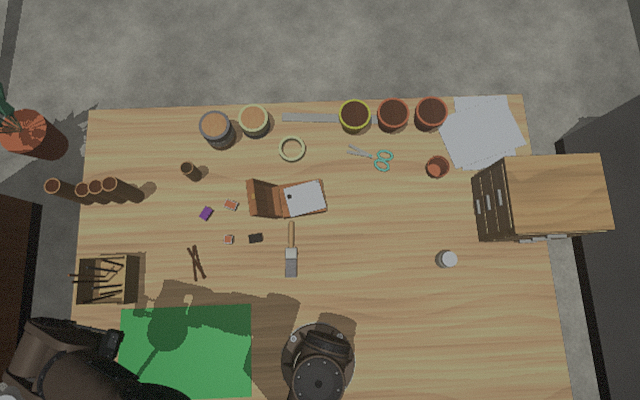

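```bash
python3 - <<'E'
from h import *
p=shot('top'); s=shot('scene')
for c in [(386,197),(505,170),(533,262),(412,296)]:
    print('top cover',np.round(atz(p,(c[0]/3.4+170,c[1]/3.4+130),46),1))
for c in [(66,84),(142,30),(229,103),(154,165)]:
    print('scene cover',np.round(atz(s,(c[0]/2.8+280,c[1]/2.8+170),46),1))
w=shot('wrist'); st=env.state(); R0=R.from_euler('xyz',st['tcp_rot']).as_matrix()
T=np.array(w['world_to_cam']); o=-T[:3,:3].T@T[:3,3]
print('cam in tool',np.round(R0.T@(o-st['eef_pos']),1), 'axis',np.round(R0.T@T[:3,:3].T,2).tolist(), proj(w,st['eef_pos']))
E
```

```text
top cover [598.4  95.9  46. ]
top cover [622.7 -31.1  46. ]
top cover [522.2 -56.1  46. ]
top cover [491.4  71.5  46. ]
scene cover [621.2 -22.9  46. ]
scene cover [519.5 -46.8  46. ]
scene cover [493.7  77.2  46. ]
scene cover [595.2 103.3  46. ]
cam in tool [  77.9   -0.7 -168.5] axis [[-0.0, -0.96, -0.28], [1.0, -0.0, -0.0], [0.0, -0.28, 0.96]] [321.9118068  252.03649867]
```

```bash
cat >> h.py <<'E'
def goto(pos=None,yaw=None,n=None,maxmm=29,cur=None,mid=None):
    """print rounded rows from the current pose to pos/yaw (tool straight down)"""
    st=env.state(); p=np.array(st['eef_pos']) if cur is None else np.array(cur[:3],float)
    y=st['tcp_rot'][2] if cur is None else cur[3]
    pos=p if pos is None else np.array(pos,float)
    dy=0 if yaw is None else yaw-y
    if abs(dy)>np.pi: dy=(dy+np.pi)%(2*np.pi)-np.pi
    D=pos-p
    m=int(np.ceil(max(np.abs(D).max()/maxmm*1.0,np.linalg.norm(D)/maxmm,abs(dy)/0.079,1))) if n is None else n
    rows=[]; cy=y; cp=p.copy()
    for i in range(m):
        tgt=p+D*(i+1)/m; d=tgt-cp
        Rm=R.from_euler('xyz',[np.pi,0,cy]).as_matrix(); l=np.round(Rm.T@d/30,3); a=round(-dy/m/0.08,2)
        cp=cp+Rm@(l*30); cy-=a*0.08
        rows.append([l.tolist(),[0,0,a]])
    for i in range(0,m,5): print(json.dumps(rows[i:i+5]).replace(' ',''))
    print('m',m,'D',np.round(D,1),'dyaw',round(dy,3))
def S():
    st=env.state(); print('t',round(st['t'],2),'tcp',np.round(st['eef_pos'],1),'rpy',np.round(st['tcp_rot'],3),'F',np.round(st['ft_force'],1),'op',round(st['opening']*95,1),'q',np.round(st['joints'],2)); return st
E
python3 - <<'E'
from h import *
goto([540,75,230],1.9)
E
```

```text
[[[-0.736,-0.619,-0.022],[0,0,0.55]],[[-0.763,-0.586,-0.022],[0,0,0.55]],[[-0.788,-0.551,-0.023],[0,0,0.55]],[[-0.811,-0.517,-0.022],[0,0,0.55]],[[-0.833,-0.48,-0.022],[0,0,0.55]]]
[[[-0.853,-0.443,-0.022],[0,0,0.55]],[[-0.872,-0.405,-0.023],[0,0,0.55]],[[-0.89,-0.367,-0.022],[0,0,0.55]],[[-0.904,-0.327,-0.022],[0,0,0.55]],[[-0.918,-0.287,-0.022],[0,0,0.55]]]
[[[-0.929,-0.246,-0.023],[0,0,0.55]],[[-0.94,-0.205,-0.022],[0,0,0.55]],[[-0.948,-0.164,-0.022],[0,0,0.55]],[[-0.953,-0.121,-0.022],[0,0,0.55]],[[-0.959,-0.08,-0.023],[0,0,0.55]]]
[[[-0.961,-0.038,-0.022],[0,0,0.55]],[[-0.961,0.005,-0.022],[0,0,0.55]],[[-0.961,0.047,-0.022],[0,0,0.55]],[[-0.957,0.09,-0.023],[0,0,0.55]],[[-0.953,0.131,-0.022],[0,0,0.55]]]
[[[-0.946,0.173,-0.022],[0,0,0.55]],[[-0.937,0.215,-0.022],[0,0,0.55]],[[-0.927,0.256,-0.023],[0,0,0.55]]]
m 23 D [ 395.2 -533.    15.3] dyaw -1.008
```

Could be taken for pans (scene pixels):
- (389,285): white rim, brown cake, oblong. This is the big pan.
- (432,266): white rim, brown cake, square. This is the small pan.
- (408,237): black block, a decoy.
- (422,309): purple block, a decoy.

I choose the two white-rimmed ones and will check each close up. The cover's knob comes first.

Emit:
drive_tool(
  increments=[
    [[-0.74,-0.62,-0.02],[0,0,0.55]],
    [[-0.76,-0.59,-0.02],[0,0,0.55]],
    [[-0.79,-0.55,-0.02],[0,0,0.55]],
    [[-0.81,-0.52,-0.02],[0,0,0.55]],
    [[-0.83,-0.48,-0.02],[0,0,0.55]],
  ],
  jaw=-0.4,
)

```text
t: 2.32
eef_pos: [231.2, 490.8, 217.7]
tcp_rot: [3.141, 0.0, 2.686]
ft_force: [0.4, 0.7, 0.4]
opening: 0.705
```

Emit:
drive_tool(
  increments=[
    [[-0.85,-0.44,-0.02],[0,0,0.55]],
    [[-0.87,-0.4,-0.02],[0,0,0.55]],
    [[-0.89,-0.37,-0.02],[0,0,0.55]],
    [[-0.9,-0.33,-0.02],[0,0,0.55]],
    [[-0.92,-0.29,-0.02],[0,0,0.55]],
  ],
)

```text
t: 2.73
eef_pos: [316.9, 375.0, 220.8]
tcp_rot: [3.141, 0.0, 2.466]
ft_force: [-0.7, 0.7, 0.3]
opening: 0.355
```

Emit:
drive_tool(
  increments=[
    [[-0.93,-0.25,-0.02],[0,0,0.55]],
    [[-0.94,-0.2,-0.02],[0,0,0.55]],
    [[-0.95,-0.16,-0.02],[0,0,0.55]],
    [[-0.95,-0.12,-0.02],[0,0,0.55]],
    [[-0.96,-0.08,-0.02],[0,0,0.55]],
  ],
)

```text
t: 3.15
eef_pos: [403.1, 259.2, 223.9]
tcp_rot: [3.141, 0.0, 2.246]
ft_force: [1.4, 0.6, -0.3]
opening: 0.297
```

Emit:
drive_tool(
  increments=[
    [[-0.96,-0.04,-0.02],[0,0,0.55]],
    [[-0.96,0,-0.02],[0,0,0.55]],
    [[-0.96,0.05,-0.02],[0,0,0.55]],
    [[-0.96,0.09,-0.02],[0,0,0.55]],
    [[-0.95,0.13,-0.02],[0,0,0.55]],
  ],
)

```text
t: 3.57
eef_pos: [488.9, 143.2, 226.8]
tcp_rot: [3.141, 0.0, 2.026]
ft_force: [0.5, 1.3, 0.8]
opening: 0.303
```

Emit:
drive_tool(
  increments=[
    [[-0.95,0.17,-0.02],[0,0,0.55]],
    [[-0.94,0.21,-0.02],[0,0,0.55]],
    [[-0.93,0.26,-0.02],[0,0,0.55]],
    [[0,0,0],[0,0,0]],
  ],
)

```text
t: 3.9
eef_pos: [542.3, 71.4, 228.4]
tcp_rot: [3.14, 0.001, 1.89]
ft_force: [-0.3, 0.4, 0.1]
opening: 0.301
```

```bash
python3 - <<'E'
from h import *
S(); p=shot('wrist','b_w.png')
for t in ['cover_knob','cover_pin','lid_hinge','paintbox']:
    print(t,[(np.round(a['point'],1).tolist(),np.round(proj(p,a['point'])).tolist(),round(a['score'],2)) for a in env.tip_of(t,p)])
E
```

```text
t 3.9 tcp [542.3  71.4 228.4] rpy [3.14e+00 1.00e-03 1.89e+00] F [-0.3  0.4  0.1] op 28.6 q [ 0.01  0.37  1.73 -0.    1.04 -0.31]
cover_knob [([560.4, 78.5, 48.9], [338.0, 180.0], 0.75), ([590.9, -5.6, 28.7], [339.0, 248.0], 0.27)]
cover_pin [([616.1, -27.9, 39.2], [353.0, 274.0], 0.58)]
lid_hinge [([553.1, 113.7, 40.3], [342.0, 146.0], 0.84)]
paintbox [([561.0, 35.3, 0.2], [326.0, 204.0], 0.83)]
```

View pics/b_w.png

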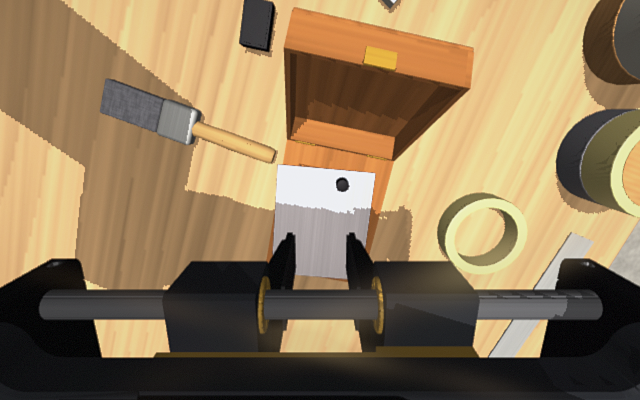

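```bash
python3 - <<'E'
from h import *
p=shot('wrist')
for n,uv,z in [('knobtop',(342.5,184),62),('cTL',(276,165),46),('cTR',(376,173),46),('hL',(288,142),40),('hR',(393,160),40),('cBL',(276,275),46),('cBR',(365,279),46)]:
    print(n,np.round(atz(p,uv,z),1))
a=p['pixels'][120:290,240:420]; cv2.imwrite('pics/b_c.png',cv2.resize(a,None,fx=3.4,fy=3.4,interpolation=cv2.INTER_CUBIC))
E
```

```text
knobtop [560.6  82.9  62. ]
cTL [487.4  76.6  46. ]
cTR [593.4 103.1  46. ]
hL [492.1 103.6  40. ]
hR [607.1 121.8  40. ]
cBL [525.1 -50.7  46. ]
cBR [627.9 -21.6  46. ]
```

View pics/b_c.png

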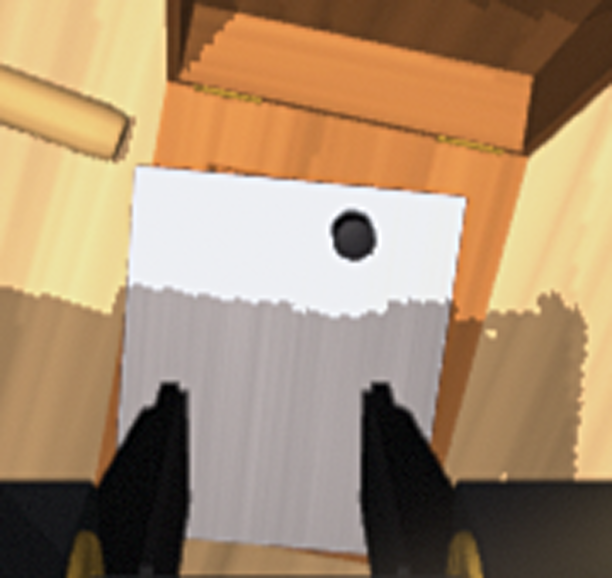

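```bash
python3 - <<'E'
from h import *
goto([562,78,100],1.95)
E
```

```text
[[[-0.033,0.149,0.857],[0,0,-0.13]],[[-0.035,0.15,0.857],[0,0,-0.13]],[[-0.036,0.148,0.857],[0,0,-0.13]],[[-0.038,0.149,0.857],[0,0,-0.13]],[[-0.039,0.147,0.856],[0,0,-0.13]]]
m 5 D [  22.8    2.5 -128.5] dyaw 0.053
```

Emit:
drive_tool(
  increments=[
    [[-0.03,0.15,0.85],[0,0,-0.13]],
    [[-0.03,0.15,0.85],[0,0,-0.13]],
    [[-0.04,0.15,0.85],[0,0,-0.13]],
    [[-0.04,0.15,0.85],[0,0,-0.13]],
    [[-0.04,0.15,0.85],[0,0,-0.13]],
  ],
)

```text
t: 4.62
eef_pos: [562.5, 78.2, 100.1]
tcp_rot: [3.141, 0.0, 1.95]
ft_force: [-0.1, 0.1, -0.3]
opening: 0.301
```

```bash
python3 - <<'E'
from h import *
p=shot('wrist','c_w.png');S()
for t in ['cover_knob','cover_pin']:
    print(t,[(np.round(a['point'],1).tolist(),np.round(proj(p,a['point'])).tolist(),round(a['score'],2)) for a in env.tip_of(t,p)])
print(proj(p,[562,77,62]))
E
```

```text
t 4.67 tcp [561.4  78.   95.7] rpy [-3.137e+00 -2.000e-03  1.950e+00] F [-2.8 -0.9 -4.5] op 28.5 q [ 0.02  0.56  1.82  0.    0.77 -0.36]
cover_knob [([561.2, 82.6, 54.1], [322.0, 217.0], 0.63)]
cover_pin [([584.9, 38.6, 28.2], [328.0, 265.0], 0.6), ([620.9, -26.4, 42.5], [340.0, 353.0], 0.59)]
[319.57751456 228.42871015]
```

View pics/c_w.png

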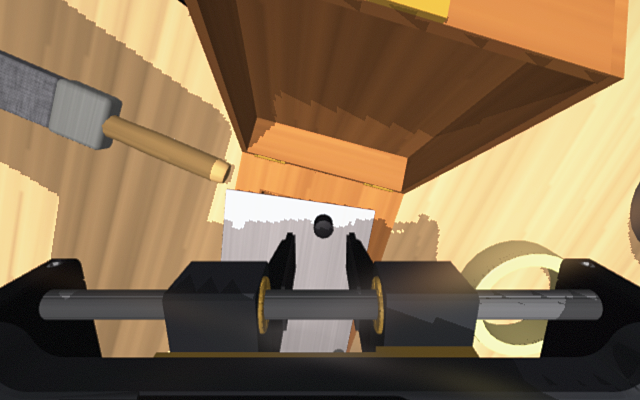

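Emit:
drive_tool(
  increments=[
    [[0.0,0.02,0.75],[0,0,0]],
    [[0.0,0.02,0.75],[0,0,0]],
    [[0,0,0],[0,0,0]],
    [[0,0,0],[0,0,0]],
  ],
)

```text
t: 5.1
eef_pos: [563.8, 78.0, 57.1]
tcp_rot: [3.142, -0.0, 1.948]
ft_force: [-0.3, -0.0, 0.5]
opening: 0.298
```

```bash
python3 - <<'E'
from h import *
st=S();p=shot('wrist','d_w.png')
# arc plan
pin=np.array([620.,-25.]); k=np.array([562.5,78.5]); r=np.linalg.norm(k-pin);a0=np.arctan2(*(k-pin)[::-1]); print(r,a0)
c=k.copy(); y=st['tcp_rot'][2]; rows=[]
n=21; 
for i in range(n):
    a=a0+1.68*(i+1)/n; t=pin+116.5*np.array([np.cos(a),np.sin(a)])
    if i==0: c=k
    d=np.r_[t-c,0]; Rm=R.from_euler('xyz',[np.pi,0,y]).as_matrix(); l=np.round(Rm.T@d/30,2); c=c+(Rm@(l*30))[:2]; y+=0.08; rows.append([l.tolist(),[0,0,-1]])
for i in range(0,n,5): print(json.dumps(rows[i:i+5]))
E
```

```text
t 5.1 tcp [563.8  78.   57.1] rpy [ 3.142 -0.     1.948] F [-0.3 -0.   0.5] op 28.3 q [ 0.02  0.62  1.84  0.    0.68 -0.36]
118.3997466213505 2.0778948311872334
[[[-0.12, -0.3, -0.0], [0, 0, -1]], [[-0.05, -0.3, -0.0], [0, 0, -1]], [[-0.05, -0.31, -0.0], [0, 0, -1]], [[-0.05, -0.31, -0.0], [0, 0, -1]], [[-0.06, -0.3, -0.0], [0, 0, -1]]]
[[[-0.05, -0.31, -0.0], [0, 0, -1]], [[-0.05, -0.3, -0.0], [0, 0, -1]], [[-0.05, -0.31, -0.0], [0, 0, -1]], [[-0.06, -0.31, -0.0], [0, 0, -1]], [[-0.05, -0.3, -0.0], [0, 0, -1]]]
[[[-0.05, -0.31, -0.0], [0, 0, -1]], [[-0.05, -0.3, -0.0], [0, 0, -1]], [[-0.06, -0.31, -0.0], [0, 0, -1]], [[-0.05, -0.31, -0.0], [0, 0, -1]], [[-0.05, -0.3, -0.0], [0, 0, -1]]]
[[[-0.05, -0.31, -0.0], [0, 0, -1]], [[-0.06, -0.3, -0.0], [0, 0, -1]], [[-0.05, -0.31, -0.0], [0, 0, -1]], [[-0.05, -0.31, -0.0], [0, 0, -1]], [[-0.05, -0.3, -0.0], [0, 0, -1]]]
[[[-0.06, -0.31, -0.0], [0, 0, -1]]]
```

View pics/d_w.png

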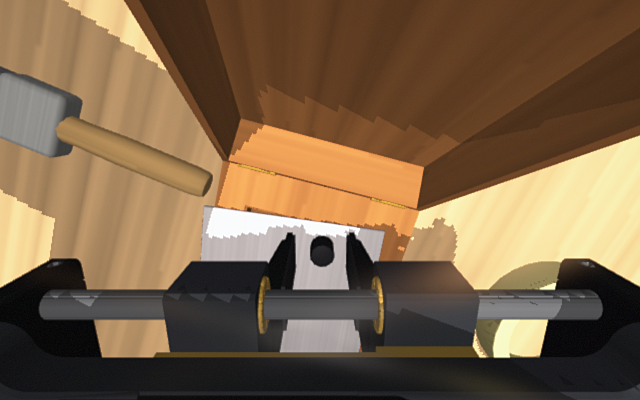

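Emit:
drive_tool(
  increments=[
    [[0,0,0.2],[0,0,0]],
    [[-0.06,-0.3,0],[0,0,-1]],
    [[-0.05,-0.3,0],[0,0,-1]],
    [[-0.05,-0.31,0],[0,0,-1]],
    [[-0.05,-0.31,0],[0,0,-1]],
  ],
)

```text
t: 5.57
eef_pos: [534.9, 54.7, 51.1]
tcp_rot: [3.14, 0.001, 2.272]
ft_force: [0.5, 0.6, -1.1]
opening: 0.3
```

Emit:
drive_tool(
  increments=[
    [[-0.05,-0.31,0],[0,0,-1]],
    [[-0.05,-0.3,0],[0,0,-1]],
    [[-0.05,-0.31,0],[0,0,-1]],
    [[-0.06,-0.31,0],[0,0,-1]],
    [[-0.05,-0.3,0],[0,0,-1]],
  ],
)

```text
t: 5.98
eef_pos: [511.0, 15.0, 51.1]
tcp_rot: [3.141, 0.002, 2.672]
ft_force: [0.2, 0.5, -0.3]
opening: 0.299
```

```bash
python3 - <<'E'
from h import *
st=S();p=shot('wrist','e_w.png')
E
```

```text
t 5.98 tcp [511.   15.   51.1] rpy [3.141e+00 2.000e-03 2.672e+00] F [ 0.2  0.5 -0.3] op 28.4 q [-0.1   0.57  1.99  0.    0.58 -1.2 ]
```

View pics/e_w.png

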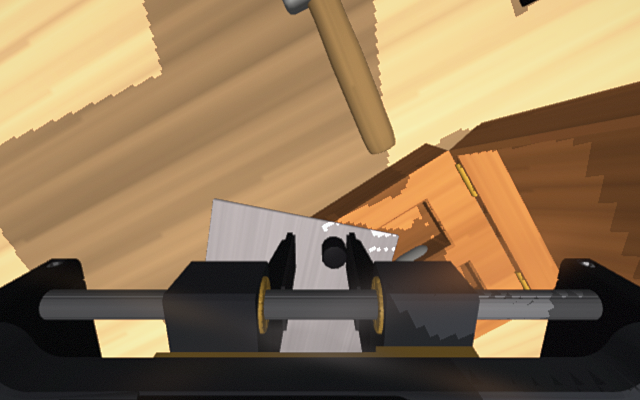

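Emit:
drive_tool(
  increments=[
    [[-0.05,-0.31,0],[0,0,-1]],
    [[-0.05,-0.31,0],[0,0,-1]],
    [[-0.05,-0.31,0],[0,0,-1]],
    [[-0.06,-0.31,0],[0,0,-1]],
    [[-0.05,-0.31,0],[0,0,-1]],
  ],
)

```text
t: 6.45
eef_pos: [504.3, -31.3, 50.9]
tcp_rot: [-3.142, 0.001, 3.07]
ft_force: [0.1, 1.1, 0.0]
opening: 0.301
```

Emit:
drive_tool(
  increments=[
    [[-0.05,-0.31,0],[0,0,-1]],
    [[-0.05,-0.31,0],[0,0,-1]],
    [[-0.05,-0.31,0],[0,0,-1]],
    [[-0.06,-0.31,0],[0,0,-1]],
    [[-0.05,-0.31,0],[0,0,-1]],
  ],
)

```text
t: 6.87
eef_pos: [516.1, -76.7, 50.8]
tcp_rot: [-3.141, 0.001, -2.814]
ft_force: [0.0, 0.1, -0.3]
opening: 0.301
```

Emit:
drive_tool(
  increments=[
    [[-0.05,-0.31,0],[0,0,-1]],
    [[-0.05,-0.31,0],[0,0,-1]],
    [[-0.05,-0.31,0],[0,0,-0.5]],
    [[0,0,0],[0,0,0]],
  ],
)

```text
t: 7.2
eef_pos: [532.2, -101.2, 50.8]
tcp_rot: [-3.14, 0.002, -2.616]
ft_force: [-0.6, 0.0, 0.5]
opening: 0.3
```

```bash
python3 - <<'E'
from h import *
st=S();p=shot('wrist','f_w.png')
s=shot('scene'); cv2.imwrite('pics/f_s.png',cv2.resize(s['pixels'][150:320,250:450],None,fx=3.5,fy=3.5,interpolation=cv2.INTER_CUBIC))
for q in (p,s): print([(np.round(a['point'],1).tolist(),round(a['score'],2)) for a in env.tip_of('cover_knob',q)])
E
```

```text
t 7.2 tcp [ 532.2 -101.2   50.8] rpy [-3.140e+00  2.000e-03 -2.616e+00] F [-0.6  0.   0.5] op 28.5 q [-0.31  0.6   1.92  0.    0.62 -2.41]
[([526.5, -93.4, 53.2], 0.7)]
[([528.1, -100.9, 54.1], 0.74)]
```

View pics/f_w.png

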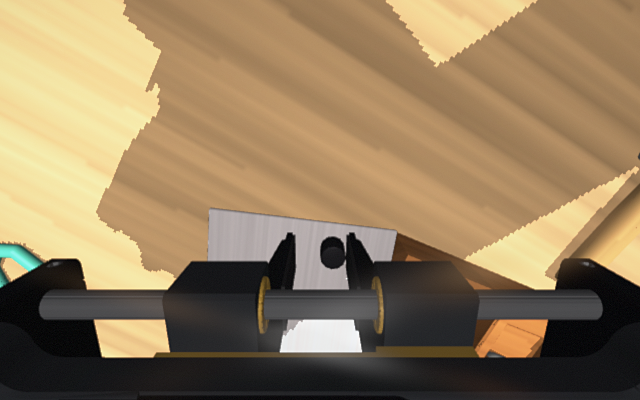

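View pics/f_s.png

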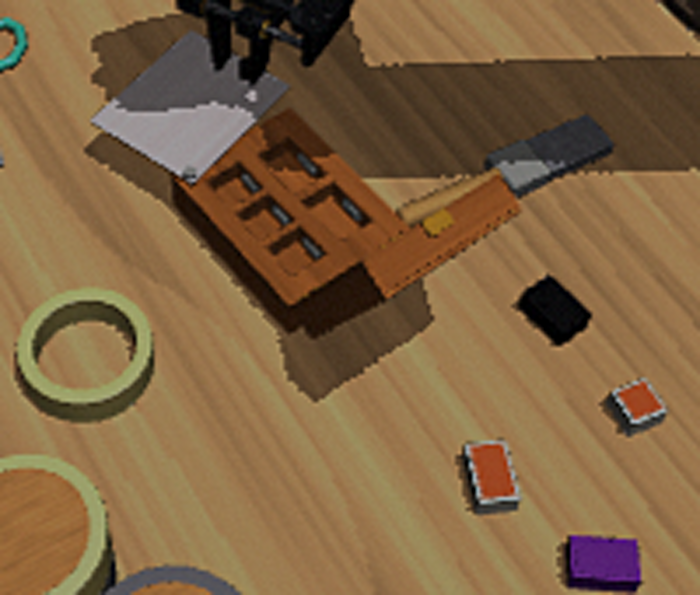

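Emit:
drive_tool(
  increments=[
    [[0,0.15,-1],[0,0,0]],
    [[0,0,-1],[0,0,0]],
    [[0,0,-1],[0,0,0]],
    [[0,0,-0.5],[0,0,0]],
  ],
)

```text
t: 7.73
eef_pos: [529.0, -95.9, 158.2]
tcp_rot: [-3.139, 0.002, -2.616]
ft_force: [0.2, 0.4, 1.0]
opening: 0.302
```

```bash
python3 - <<'E'
from h import *
st=S()
goto([565,5,145],1.73)
E
```

```text
t 7.73 tcp [529.  -95.9 158.2] rpy [-3.139e+00  2.000e-03 -2.616e+00] F [0.2 0.4 1. ] op 28.7 q [-0.3   0.43  1.84  0.    0.86 -2.4 ]
[[[-0.109,0.092,0.018],[0,0,0.97]],[[-0.102,0.101,0.017],[0,0,0.97]],[[-0.093,0.108,0.018],[0,0,0.97]],[[-0.085,0.115,0.018],[0,0,0.97]],[[-0.076,0.121,0.017],[0,0,0.97]]]
[[[-0.066,0.127,0.018],[0,0,0.97]],[[-0.056,0.131,0.017],[0,0,0.97]],[[-0.045,0.136,0.018],[0,0,0.97]],[[-0.035,0.138,0.018],[0,0,0.97]],[[-0.024,0.141,0.017],[0,0,0.97]]]
[[[-0.013,0.142,0.018],[0,0,0.97]],[[-0.003,0.143,0.018],[0,0,0.97]],[[0.01,0.143,0.017],[0,0,0.97]],[[0.02,0.141,0.018],[0,0,0.97]],[[0.03,0.14,0.017],[0,0,0.97]]]
[[[0.042,0.137,0.018],[0,0,0.97]],[[0.052,0.133,0.018],[0,0,0.97]],[[0.063,0.128,0.017],[0,0,0.97]],[[0.072,0.124,0.018],[0,0,0.97]],[[0.081,0.117,0.018],[0,0,0.97]]]
[[[0.09,0.111,0.017],[0,0,0.97]],[[0.099,0.103,0.018],[0,0,0.97]],[[0.106,0.096,0.017],[0,0,0.97]],[[0.114,0.087,0.018],[0,0,0.97]],[[0.119,0.078,0.018],[0,0,0.97]]]
m 25 D [ 36.  100.9 -13.2] dyaw -1.937
```

Emit:
drive_tool(
  increments=[
    [[-0.11,0.09,0.02],[0,0,0.97]],
    [[-0.1,0.1,0.02],[0,0,0.97]],
    [[-0.09,0.11,0.02],[0,0,0.97]],
    [[-0.08,0.12,0.02],[0,0,0.97]],
    [[-0.08,0.12,0.02],[0,0,0.97]],
  ],
  jaw=0.6,
)

```text
t: 8.15
eef_pos: [535.2, -75.4, 152.1]
tcp_rot: [3.142, 0.0, -3.008]
ft_force: [0.3, -0.0, 0.2]
opening: 0.592
```

Emit:
drive_tool(
  increments=[
    [[-0.07,0.13,0.02],[0,0,0.97]],
    [[-0.06,0.13,0.02],[0,0,0.97]],
    [[-0.05,0.14,0.02],[0,0,0.97]],
    [[-0.03,0.14,0.02],[0,0,0.97]],
    [[-0.02,0.14,0.02],[0,0,0.97]],
  ],
)

```text
t: 8.57
eef_pos: [542.5, -54.9, 149.0]
tcp_rot: [3.141, -0.0, 2.887]
ft_force: [-0.3, -0.0, -0.4]
opening: 0.798
```

Emit:
drive_tool(
  increments=[
    [[-0.01,0.14,0.02],[0,0,0.97]],
    [[0,0.14,0.02],[0,0,0.97]],
    [[0.01,0.14,0.02],[0,0,0.97]],
    [[0.02,0.14,0.02],[0,0,0.97]],
    [[0.03,0.14,0.02],[0,0,0.97]],
  ],
)

```text
t: 8.98
eef_pos: [549.4, -34.9, 146.0]
tcp_rot: [3.142, -0.0, 2.499]
ft_force: [1.0, 0.1, -0.2]
opening: 0.802
```

Emit:
drive_tool(
  increments=[
    [[0.04,0.14,0.02],[0,0,0.97]],
    [[0.05,0.13,0.02],[0,0,0.97]],
    [[0.06,0.13,0.02],[0,0,0.97]],
    [[0.07,0.12,0.02],[0,0,0.97]],
    [[0.08,0.12,0.02],[0,0,0.97]],
  ],
)

```text
t: 9.4
eef_pos: [556.8, -14.9, 143.0]
tcp_rot: [-3.142, -0.0, 2.111]
ft_force: [-0.1, 0.3, 0.1]
opening: 0.803
```

Emit:
drive_tool(
  increments=[
    [[0.09,0.11,0.02],[0,0,0.97]],
    [[0.1,0.1,0.02],[0,0,0.97]],
    [[0.11,0.1,0.02],[0,0,0.97]],
    [[0.11,0.09,0.02],[0,0,0.97]],
    [[0.12,0.08,0.02],[0,0,0.97]],
  ],
)

```text
t: 9.82
eef_pos: [564.1, 5.3, 140.0]
tcp_rot: [-3.142, -0.0, 1.723]
ft_force: [0.1, -0.1, 0.0]
opening: 0.801
```

Emit:
drive_tool(
  increments=[
    [[0,0,0],[0,0,0]],
    [[0,0,0],[0,0,0]],
  ],
)

```text
t: 9.98
eef_pos: [564.2, 5.1, 140.0]
tcp_rot: [-3.141, -0.0, 1.73]
ft_force: [0.1, 0.0, -0.4]
opening: 0.803
```

```bash
python3 - <<'E'
from h import *
st=S();p=shot('wrist','g_w.png')
for t in ['well_big1','well_small1','cover_pin','lid_hinge','paintbox']:
    print(t,[(np.round(a['point'],1).tolist(),np.round(proj(p,a['point'])).tolist(),round(a['score'],2)) for a in env.tip_of(t,p)])
E
```

```text
t 9.98 tcp [564.2   5.1 140. ] rpy [-3.141 -0.     1.73 ] F [ 0.1  0.  -0.4] op 76.3 q [-0.11  0.49  1.79  0.    0.86 -0.27]
well_big1 [([539.3, -2.2, 26.7], [292.0, 201.0], 0.78), ([534.9, 60.6, 30.9], [297.0, 130.0], 0.78)]
well_small1 [([590.1, -6.9, 28.5], [347.0, 215.0], 0.77), ([585.5, 38.3, 32.0], [352.0, 166.0], 0.71), ([581.1, 79.0, 29.3], [355.0, 116.0], 0.59)]
cover_pin [([619.5, -27.4, 42.4], [377.0, 247.0], 0.6)]
lid_hinge [([548.2, 114.0, 39.7], [323.0, 63.0], 0.59)]
paintbox [([562.8, 35.6, 0.0], [324.0, 159.0], 0.61)]
```

View pics/g_w.png

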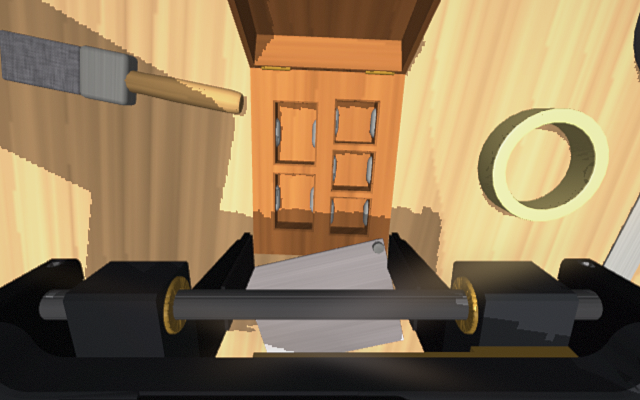

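```bash
python3 - <<'E'
from h import *
a=cv2.imread('pics/g_w.png')
cv2.imwrite('pics/g_c.png',cv2.resize(a[88:248,245:415],None,fx=4.6,fy=3.7,interpolation=cv2.INTER_CUBIC))
E
```

```text
(no output)
```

View pics/g_c.png

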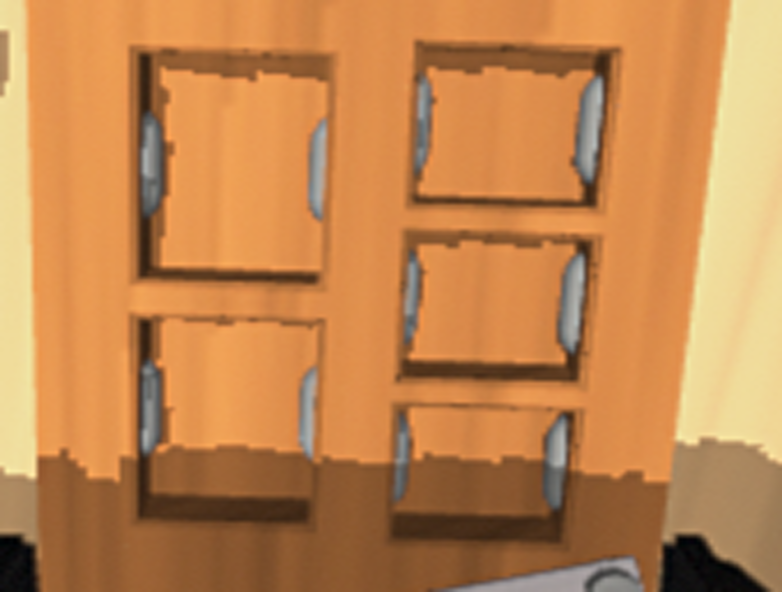

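```bash
cat > wells.py <<'E'
from h import *
W={'b1':[(131,48),(335,55),(325,285),(132,281)],'b2':[(133,317),(325,320),(315,525),(135,520)],
's1':[(415,42),(620,50),(603,210),(410,205)],'s2':[(403,230),(603,237),(583,382),(398,378)],'s3':[(395,405),(580,410),(563,543),(388,538)]}
E
python3 - <<'E'
from wells import *
p=shot('wrist')
for k,v in W.items():
    P=np.array([atz(p,(c[0]/4.6+245,c[1]/3.7+88),40)[:2] for c in v])
    e=[np.linalg.norm(P[i]-P[(i+1)%4]) for i in range(4)]
    xa=(P[1]-P[0])+(P[2]-P[3]); ya=(P[0]-P[3])+(P[1]-P[2])
    print(k,np.round(P.mean(0),1),np.round(e,1),'yaw x',round(np.arctan2(xa[1],xa[0]),3),'yaw y',round(np.arctan2(-ya[0],ya[1]),3))
for n,uv in [('hL',(252,68)),('hR',(403,73))]: print(n,np.round(atz(p,uv,40),1))
E
```

```text
b1 [535.1  57.4] [34.9 49.4 34.8 49.9] yaw x 0.123 yaw y 0.119
b2 [5.422e+02 4.000e-01] [34.9 49.5 34.3 48.9] yaw x 0.128 yaw y 0.119
s1 [582.2  73.9] [35.1 33.7 34.2 34.2] yaw x 0.117 yaw y 0.131
s2 [586.8  34.8] [35.7 33.2 34.1 33.8] yaw x 0.121 yaw y 0.116
s3 [591.3  -4.7] [34.4 33.  33.6 32.8] yaw x 0.12 yaw y 0.113
hL [495.8 101.5  40. ]
hR [610.8 116.   40. ]
```

```bash
python3 - <<'E'
from h import *
goto([555,150,225],1.73,cur=[564.2,5.1,140,1.73],n=6)
goto([548,294,120],1.29,cur=[555,150,225,1.73],n=7)
E
```

```text
[[[0.803,0.077,-0.472],[0,0,-0.0]],[[0.803,0.077,-0.472],[0,0,-0.0]],[[0.803,0.077,-0.473],[0,0,-0.0]],[[0.803,0.078,-0.472],[0,0,-0.0]],[[0.803,0.077,-0.472],[0,0,-0.0]]]
[[[0.803,0.077,-0.472],[0,0,-0.0]]]
m 6 D [ -9.2 144.9  85. ] dyaw 0.0
[[[0.682,0.076,0.5],[0,0,0.79]],[[0.686,0.032,0.5],[0,0,0.79]],[[0.687,-0.011,0.5],[0,0,0.79]],[[0.684,-0.054,0.5],[0,0,0.79]],[[0.68,-0.097,0.5],[0,0,0.79]]]
[[[0.672,-0.14,0.5],[0,0,0.79]],[[0.662,-0.182,0.5],[0,0,0.79]]]
m 7 D [  -7.  144. -105.] dyaw -0.44
```

Emit:
drive_tool(
  increments=[
    [[0,0,-0.95],[0,0,0]],
    [[0,0,-0.95],[0,0,0]],
    [[0,0,-0.95],[0,0,0]],
    [[0.96,0.1,0],[0,0,0]],
    [[0.96,0.1,0],[0,0,0]],
  ],
)

```text
t: 10.75
eef_pos: [562.0, 62.1, 227.3]
tcp_rot: [3.138, 0.001, 1.725]
ft_force: [-0.6, -0.7, -0.3]
opening: 0.802
```

Emit:
drive_tool(
  increments=[
    [[0.96,0.1,0],[0,0,0]],
    [[0.96,0.1,0],[0,0,0]],
    [[0.96,0.1,0],[0,0,0]],
    [[0.96,0.1,0],[0,0,0.8]],
    [[0.96,0.1,0],[0,0,0.8]],
  ],
)

```text
t: 11.17
eef_pos: [555.1, 208.3, 225.5]
tcp_rot: [-3.142, -0.0, 1.597]
ft_force: [-0.1, 0.3, -0.1]
opening: 0.797
```

Emit:
drive_tool(
  increments=[
    [[0.96,-0.05,0.2],[0,0,0.9]],
    [[0.96,-0.12,0.8],[0,0,1]],
    [[0.9,-0.19,0.9],[0,0,1]],
    [[0,0,0.9],[0,0,1]],
    [[0,0,0.8],[0,0,0]],
  ],
)

```text
t: 11.58
eef_pos: [547.7, 293.6, 115.8]
tcp_rot: [-3.141, 0.0, 1.285]
ft_force: [-0.4, 0.0, -0.2]
opening: 0.798
```

Emit:
drive_tool(
  increments=[
    [[0,0,0],[0,0,0]],
    [[0,0,0],[0,0,0]],
  ],
)

```text
t: 11.75
eef_pos: [548.2, 292.1, 117.0]
tcp_rot: [-3.14, 0.001, 1.289]
ft_force: [1.0, 1.2, -0.0]
opening: 0.797
```

```bash
python3 - <<'E'
from h import *
st=S();p=shot('wrist','i_w.png')
for t in ['pan_big1_center','pan_small1_center']:
    print(t,[(np.round(a['point'],1).tolist(),np.round(proj(p,a['point'])).tolist(),round(a['score'],2)) for a in env.tip_of(t,p)])
E
```

```text
t 11.75 tcp [548.2 292.1 117. ] rpy [-3.140e+00  1.000e-03  1.289e+00] F [ 1.   1.2 -0. ] op 75.7 q [0.38 0.59 1.67 0.   0.88 0.67]
pan_big1_center [([569.6, 276.1, 11.0], [349.0, 210.0], 0.62), ([520.5, 382.0, 12.8], [256.0, 106.0], 0.57), ([428.2, 201.1, 9.1], [229.0, 317.0], 0.57)]
pan_small1_center []
```

View pics/i_w.png

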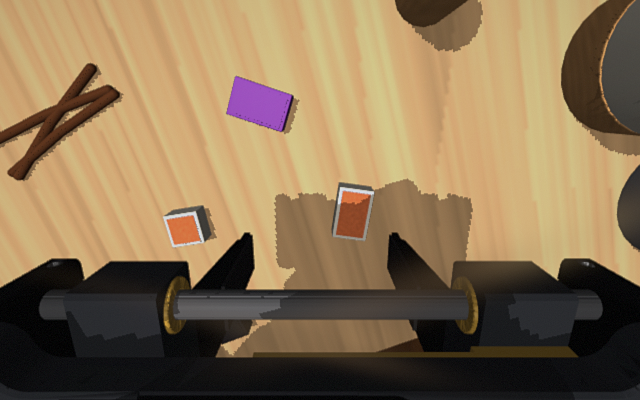

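```bash
python3 - <<'E'
from h import *
a=cv2.imread('pics/i_w.png')
cv2.imwrite('pics/i_c.png',cv2.resize(a[170:255,310:400],None,fx=7,fy=7,interpolation=cv2.INTER_CUBIC))
E
```

```text
(no output)
```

View pics/i_c.png

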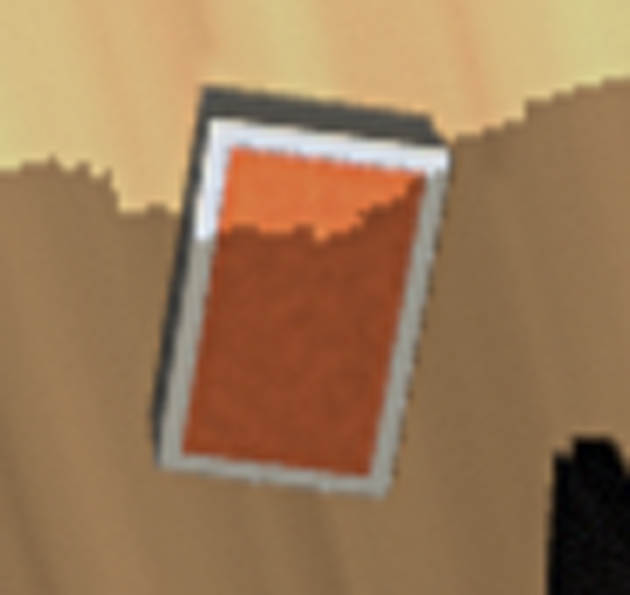

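```bash
cat >> h.py <<'E'
def quad(p,v,z,sx,sy,ox,oy):
    P=np.array([atz(p,(c[0]/sx+ox,c[1]/sy+oy),z)[:2] for c in v])
    e=[np.linalg.norm(P[i]-P[(i+1)%4]) for i in range(4)]
    xa=(P[1]-P[0])+(P[2]-P[3]); ya=(P[0]-P[3])+(P[1]-P[2])
    print('c',np.round(P.mean(0),1),'edges',np.round(e,1),'yawx',round(np.arctan2(xa[1],xa[0]),3),'yawy',round(np.arctan2(-ya[0],ya[1]),3)); return P.mean(0)
E
python3 - <<'E'
from h import *
p=shot('wrist'); S()
c=quad(p,[(210,118),(448,148),(383,496),(162,466)],20,7,7,310,170)
yaw=np.pi/2-0.44
goto([c[0],c[1],60],yaw); goto([c[0],c[1],12],yaw,cur=[c[0],c[1],60,yaw])
E
```

```text
t 11.95 tcp [549.3 292.2 119.3] rpy [ 3.140e+00 -2.000e-03  1.288e+00] F [ 1.  -1.3 -0.4] op 76.0 q [0.38 0.59 1.66 0.   0.88 0.67]
c [573.5 273.6] edges [29.1 45.7 28.3 45.3] yawx -0.421 yawy -0.41
[[[-0.123,0.316,0.658],[0,0,0.65]],[[-0.107,0.323,0.659],[0,0,0.65]],[[-0.09,0.327,0.658],[0,0,0.65]]]
m 3 D [ 24.2 -18.6 -59.3] dyaw -0.157
[[[-0.0,-0.0,0.8],[0,0,-0.0]],[[-0.0,-0.0,0.8],[0,0,-0.0]]]
m 2 D [  0.   0. -48.] dyaw 0.0
```

```bash
python3 - <<'E'
from h import *
S(); goto([576,279,60],1.155)
E
```

```text
t 11.95 tcp [549.3 292.2 119.3] rpy [ 3.140e+00 -2.000e-03  1.288e+00] F [ 1.  -1.3 -0.4] op 76.0 q [0.38 0.59 1.66 0.   0.88 0.67]
[[[-0.058,0.326,0.658],[0,0,0.55]],[[-0.043,0.328,0.659],[0,0,0.55]],[[-0.029,0.33,0.658],[0,0,0.55]]]
m 3 D [ 26.7 -13.2 -59.3] dyaw -0.133
```

Emit:
drive_tool(
  increments=[
    [[-0.06,0.33,0.6],[0,0,0.55]],
    [[-0.04,0.33,0.6],[0,0,0.55]],
    [[-0.03,0.33,0.6],[0,0,0.55]],
    [[0,0,0],[0,0,0]],
    [[0,0,0],[0,0,0]],
  ],
  jaw=0.2,
)

```text
t: 12.37
eef_pos: [575.6, 278.7, 64.0]
tcp_rot: [-3.141, 0.0, 1.156]
ft_force: [1.0, 0.7, 0.6]
opening: 0.604
```

```bash
python3 - <<'E'
from h import *
S(); p=shot('wrist','j_w.png');S(); goto([576,279,11],1.155)
s=shot('scene'); cv2.imwrite('pics/j_s.png',cv2.resize(s['pixels'][150:320,280:450],None,fx=3.5,fy=3.5,interpolation=cv2.INTER_CUBIC))
E
```

```text
t 12.37 tcp [575.6 278.7  64. ] rpy [-3.141  0.     1.156] F [1.  0.7 0.6] op 57.4 q [0.35 0.68 1.66 0.   0.8  0.76]
t 12.42 tcp [575.6 279.1  64.7] rpy [ 3.141e+00 -1.000e-03  1.157e+00] F [-0.2  0.2 -0.2] op 57.1 q [0.35 0.68 1.66 0.   0.8  0.76]
[[[0.002,0.007,0.895],[0,0,0.01]],[[0.002,0.006,0.895],[0,0,0.01]]]
m 2 D [  0.4  -0.1 -53.7] dyaw -0.002
```

View pics/j_w.png

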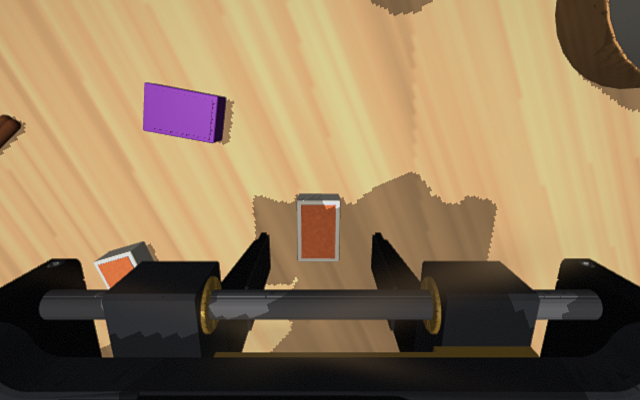

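View pics/j_s.png

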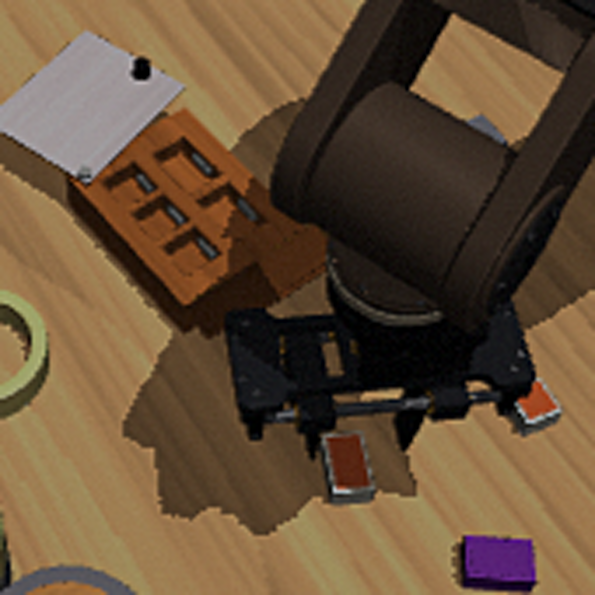

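```bash
python3 - <<'E'
from h import *
p=shot('wrist'); st=S()
cv2.imwrite('pics/k_c.png',cv2.resize(p['pixels'][180:280,270:370],None,fx=6,fy=6,interpolation=cv2.INTER_CUBIC))
c=quad(p,[(298,200),(340,200),(340,262),(298,262)],20,1,1,0,0)
Rm=R.from_euler('xyz',st['tcp_rot']).as_matrix(); print(Rm.T@(np.r_[c,20]-st['eef_pos']))
E
```

```text
t 12.52 tcp [575.6 279.4  65.1] rpy [ 3.140e+00 -1.000e-03  1.157e+00] F [-0.6 -0.4 -0.3] op 57.2 q [0.35 0.68 1.66 0.   0.8  0.76]
c [572.5 274. ] edges [28.6 46.3 30.2 46.3] yawx -0.415 yawy -0.416
[-6.21995788 -0.69394975 45.08221786]
```

View pics/k_c.png

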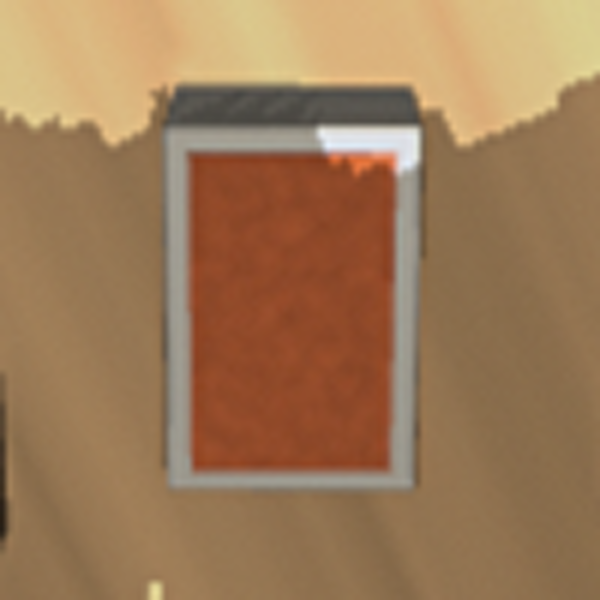

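Emit:
drive_tool(
  increments=[
    [[0,-0.01,0.9],[0,0,0]],
    [[0,-0.01,0.9],[0,0,0]],
    [[0,0,0],[0,0,0]],
    [[0,0,0],[0,0,0]],
  ],
)

```text
t: 12.85
eef_pos: [574.4, 279.4, 9.8]
tcp_rot: [-3.141, 0.001, 1.157]
ft_force: [-0.3, 0.2, 0.6]
opening: 0.603
```

Emit:
drive_tool(
  increments=[
    [[0,0,0],[0,0,0]],
    [[0,0,0],[0,0,0]],
    [[0,0,0],[0,0,0]],
    [[0,0,0],[0,0,0]],
    [[0,0,0],[0,0,0]],
  ],
  jaw=-0.6,
)

```text
t: 13.27
eef_pos: [575.1, 279.4, 10.2]
tcp_rot: [3.141, -0.001, 1.156]
ft_force: [-0.5, -0.1, 5.9]
opening: 0.312
```

Emit:
drive_tool(
  increments=[
    [[0,0,0],[0,0,0]],
    [[0,0,0],[0,0,0]],
  ],
)

```text
t: 13.43
eef_pos: [575.1, 279.3, 10.2]
tcp_rot: [3.141, -0.001, 1.156]
ft_force: [-2.3, -0.3, 6.3]
opening: 0.313
```

Emit:
drive_tool(
  increments=[
    [[0,0,-0.5],[0,0,0]],
    [[0,0,-1],[0,0,0]],
    [[0,0,-1],[0,0,0]],
    [[0,0,-1],[0,0,0]],
    [[0,0,-1],[0,0,0]],
  ],
)

```text
t: 13.85
eef_pos: [574.6, 279.1, 145.8]
tcp_rot: [-3.141, 0.0, 1.156]
ft_force: [0.3, -0.3, 0.4]
opening: 0.312
```

Emit:
drive_tool(
  increments=[
    [[0,0,-1],[0,0,0]],
    [[0,0,-1],[0,0,0]],
    [[0,0,-0.5],[0,0,0]],
  ],
)

```text
t: 14.1
eef_pos: [575.5, 279.5, 223.4]
tcp_rot: [3.139, -0.003, 1.156]
ft_force: [0.2, -0.9, -0.5]
opening: 0.315
```

```bash
python3 - <<'E'
from h import *
p=shot('wrist','l_w.png'); st=S(); goto([541.5,6.6,217],1.691,n=11)
cv2.imwrite('pics/l_c.png',p['pixels'][150:350,200:440])
E
```

```text
t 14.15 tcp [576.1 279.7 225.1] rpy [ 3.137 -0.005  1.156] F [-0.8 -0.   1.9] op 29.6 q [0.35 0.5  1.51 0.   1.12 0.76]
[[[-0.8,0.238,0.024],[0,0,-0.61]],[[-0.81,0.198,0.025],[0,0,-0.61]],[[-0.819,0.159,0.024],[0,0,-0.61]],[[-0.826,0.119,0.025],[0,0,-0.61]],[[-0.831,0.078,0.024],[0,0,-0.61]]]
[[[-0.833,0.038,0.025],[0,0,-0.61]],[[-0.834,-0.004,0.024],[0,0,-0.61]],[[-0.834,-0.043,0.024],[0,0,-0.61]],[[-0.83,-0.085,0.025],[0,0,-0.61]],[[-0.825,-0.125,0.024],[0,0,-0.61]]]
[[[-0.817,-0.164,0.025],[0,0,-0.61]]]
m 11 D [ -34.6 -273.1   -8.1] dyaw 0.535
```

View pics/l_c.png

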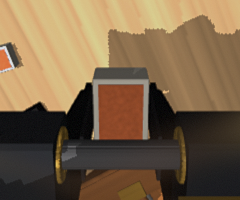

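Pan held, level (crop centre about 120,105). Carry it over the lid.

Emit:
drive_tool(
  increments=[
    [[-0.8,0.24,0],[0,0,-0.61]],
    [[-0.81,0.2,0],[0,0,-0.61]],
    [[-0.82,0.16,0],[0,0,-0.61]],
    [[-0.83,0.12,0],[0,0,-0.61]],
    [[-0.83,0.08,0],[0,0,-0.61]],
  ],
)

```text
t: 14.57
eef_pos: [558.6, 153.7, 218.7]
tcp_rot: [-3.141, 0.0, 1.402]
ft_force: [0.4, 0.4, 0.2]
opening: 0.308
```

Emit:
drive_tool(
  increments=[
    [[-0.83,0.04,0],[0,0,-0.61]],
    [[-0.83,0,0],[0,0,-0.61]],
    [[-0.83,-0.04,0],[0,0,-0.61]],
    [[-0.83,-0.09,0],[0,0,-0.61]],
    [[-0.83,-0.12,0],[0,0,-0.61]],
  ],
)

```text
t: 14.98
eef_pos: [543.2, 29.7, 218.7]
tcp_rot: [-3.141, -0.0, 1.646]
ft_force: [0.2, 0.9, -0.8]
opening: 0.312
```

Emit:
drive_tool(
  increments=[
    [[-0.82,-0.16,0],[0,0,-0.61]],
    [[0,0,0.9],[0,0,0]],
    [[0,0,0.9],[0,0,0]],
    [[0,0,0.9],[0,0,0]],
    [[0,0,0.9],[0,0,0]],
  ],
)

```text
t: 15.4
eef_pos: [540.4, 5.8, 109.9]
tcp_rot: [-3.141, -0.0, 1.692]
ft_force: [1.2, -0.5, -0.3]
opening: 0.311
```

Emit:
drive_tool(
  increments=[
    [[0,0,0],[0,0,0]],
    [[0,0,0],[0,0,0]],
    [[0,0,0],[0,0,0]],
  ],
)

```text
t: 15.65
eef_pos: [541.4, 6.0, 112.4]
tcp_rot: [3.141, 0.0, 1.693]
ft_force: [0.6, 0.5, 0.1]
opening: 0.314
```

```bash
python3 - <<'E'
from h import *
p=shot('wrist','m_w.png'); st=S(); goto([541.5,6.6,80],1.691)
E
```

```text
t 15.7 tcp [541.5   6.  112.8] rpy [3.14  0.    1.693] F [ 0.1 -0.4 -0.1] op 29.7 q [-0.11  0.5   1.87  0.    0.76 -0.23]
[[[0.01,0.001,0.546],[0,0,0.01]],[[0.01,0.0,0.546],[0,0,0.01]]]
m 2 D [ -0.    0.6 -32.8] dyaw -0.002
```

View pics/m_w.png

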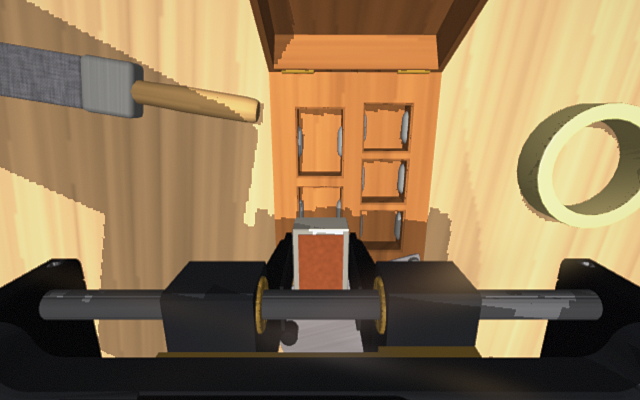

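```bash
cat >> h.py <<'E'
def rect(p,img,c,z,yaw,sx,sy,col,o=(0,0),f=1):
    ca,sa=np.cos(yaw),np.sin(yaw); pts=[]
    for a,b in [(-1,-1),(1,-1),(1,1),(-1,1)]:
        x=c[0]+ca*a*sx/2-sa*b*sy/2; y=c[1]+sa*a*sx/2+ca*b*sy/2
        uv=proj(p,[x,y,z]); pts.append((uv-np.array(o))*f)
    cv2.polylines(img,[np.int32(np.round(np.array(pts)*16))],True,col,1,cv2.LINE_AA,4)
E
python3 - <<'E'
from h import *
p=shot('wrist'); st=S(); o=(260,80); f=4
img=cv2.resize(p['pixels'][80:280,260:440],None,fx=f,fy=f,interpolation=cv2.INTER_CUBIC)[:,:]
c=st['eef_pos']; tx=np.array([np.cos(1.692),np.sin(1.692)])
rect(p,img,c[:2]-6.2*tx,c[2]+10,0.121,30,46,(255,0,0),o,f)
rect(p,img,c[:2]-6.2*tx,c[2]-10,0.121,30,46,(255,255,0),o,f)
for w,s in [((535.1,57.4),(33,49)),((542.2,.4),(33,49)),((582.2,73.9),(33,33)),((586.8,34.8),(33,33)),((591.3,-4.7),(33,33))]:
    rect(p,img,w,40,0.12,*s,(0,255,0),o,f)
cv2.imwrite('pics/n_c.png',cv2.resize(img,(660,733))[:600])
E
```

```text
t 15.75 tcp [541.6   6.  112.9] rpy [3.139 0.    1.693] F [-0.6  0.6 -0.6] op 29.7 q [-0.11  0.5   1.87  0.    0.76 -0.23]
```

View pics/n_c.png

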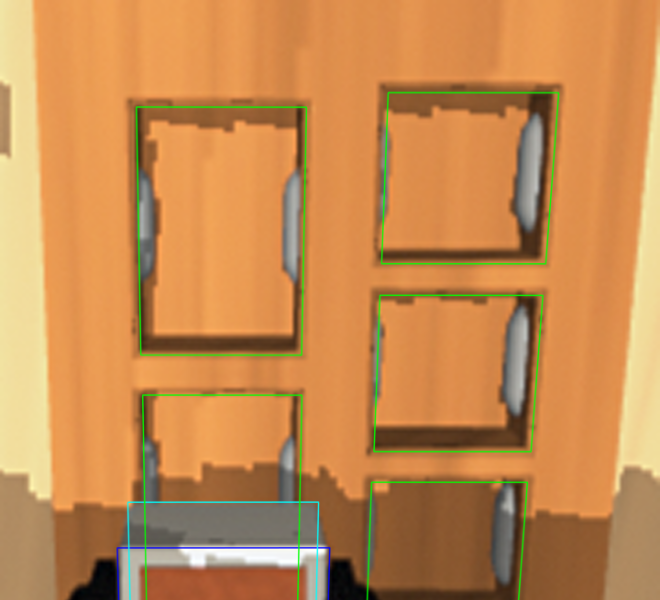

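Emit:
drive_tool(
  increments=[
    [[0.02,0,0.7],[0,0,0]],
    [[0.01,0,0.7],[0,0,0]],
    [[0,0,0.5],[0,0,0]],
    [[0,0,0],[0,0,0]],
    [[0,0,0],[0,0,0]],
  ],
)

```text
t: 16.17
eef_pos: [541.1, 6.9, 55.2]
tcp_rot: [3.141, -0.0, 1.693]
ft_force: [0.9, 0.0, 0.1]
opening: 0.312
```

```bash
python3 - <<'E'
from h import *
p=shot('wrist'); st=S(); o=(270,100); f=4
img=cv2.resize(p['pixels'][100:280,270:440],None,fx=f,fy=f,interpolation=cv2.INTER_CUBIC)[:,:]
c=st['eef_pos']; tx=np.array([np.cos(1.692),np.sin(1.692)])
rect(p,img,c[:2]-6.2*tx,c[2]+10,0.121,30,46,(255,0,0),o,f)
rect(p,img,c[:2]-6.2*tx,c[2]-10,0.121,30,46,(255,255,0),o,f)
for w,s in [((535.1,57.4),(33,49)),((542.2,.4),(33,49)),((582.2,73.9),(33,33)),((586.8,34.8),(33,33)),((591.3,-4.7),(33,33))]:
    rect(p,img,w,40,0.12,*s,(0,255,0),o,f)
cv2.imwrite('pics/o_c.png',img[:600])
E
```

```text
t 16.22 tcp [541.4   6.9  55.7] rpy [3.14  0.    1.693] F [-0.5 -0.3 -0.5] op 30.0 q [-0.11  0.59  1.91  0.    0.63 -0.23]
```

View pics/o_c.png

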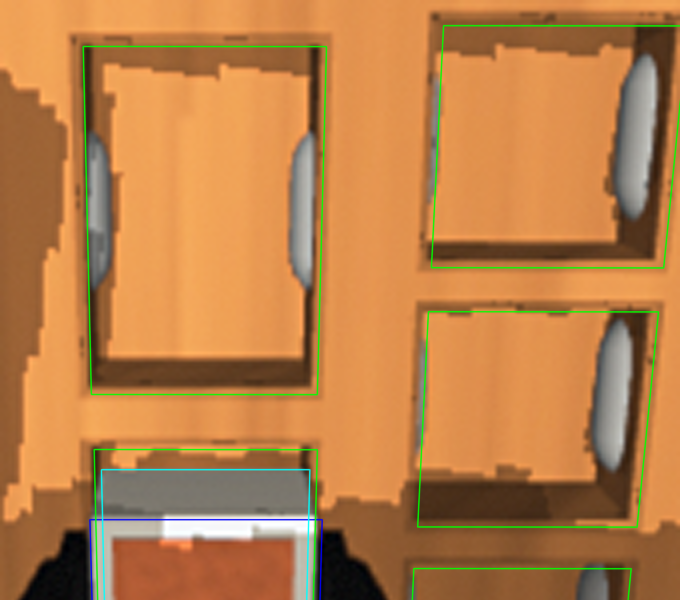

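Emit:
drive_tool(
  increments=[
    [[0.02,0,0.2],[0,0,0]],
    [[0,0,0.19],[0,0,0]],
    [[0,0,0],[0,0,0]],
    [[0,0,0],[0,0,0]],
  ],
)

```text
t: 16.55
eef_pos: [540.6, 7.5, 42.7]
tcp_rot: [-3.141, -0.0, 1.693]
ft_force: [0.0, -0.5, -0.7]
opening: 0.309
```

```bash
python3 - <<'E'
from h import *
p=shot('wrist'); st=S(); f=4
cv2.imwrite('pics/q_c.png',cv2.resize(p['pixels'][140:290,240:410],None,fx=f,fy=f,interpolation=cv2.INTER_CUBIC))
s=shot('scene'); cv2.imwrite('pics/q_s.png',cv2.resize(s['pixels'][160:260,270:400],None,fx=5,fy=5,interpolation=cv2.INTER_CUBIC))
E
```

```text
t 16.6 tcp [540.7   7.5  42.8] rpy [ 3.142 -0.     1.693] F [-0.3 -0.6  0.2] op 29.7 q [-0.11  0.61  1.92  0.    0.61 -0.23]
```

View pics/q_c.png

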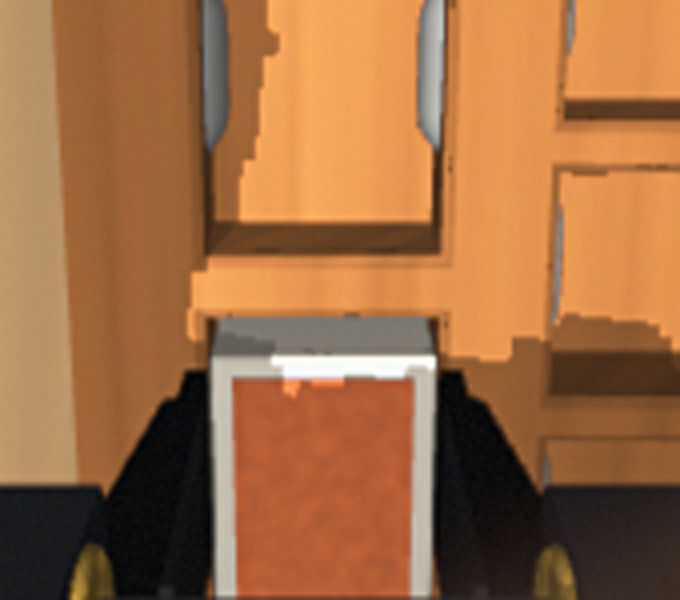

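View pics/q_s.png

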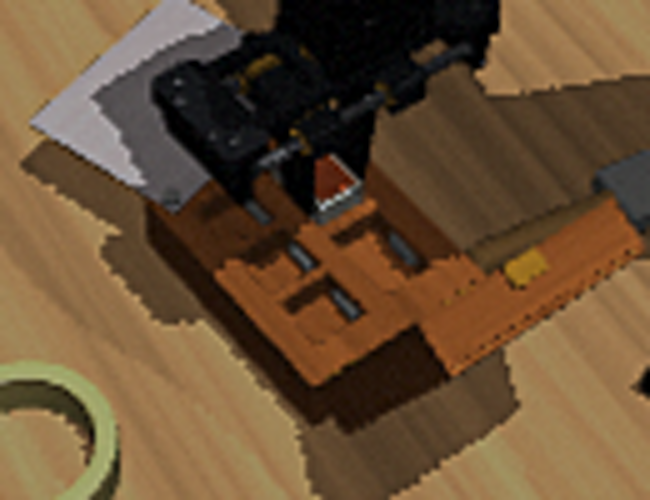

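Emit:
drive_tool(
  increments=[
    [[0,0,0],[0,0,0]],
    [[0,0,0],[0,0,0]],
    [[0,0,0],[0,0,0]],
    [[0,0,-0.5],[0,0,0]],
    [[0,0,-0.9],[0,0,0]],
  ],
  jaw=0,
)

```text
t: 17.07
eef_pos: [539.5, 7.6, 83.2]
tcp_rot: [-3.137, -0.001, 1.692]
ft_force: [0.2, 0.6, 0.1]
opening: 0.497
```

Emit:
drive_tool(
  increments=[
    [[-0.1,0,0],[0,0,0]],
    [[-0.1,0,0],[0,0,0]],
    [[0,0,0],[0,0,0]],
    [[0,0,0],[0,0,0]],
    [[0,0,0],[0,0,0]],
  ],
  jaw=-1,
)

```text
t: 17.48
eef_pos: [541.0, 1.5, 83.9]
tcp_rot: [-3.14, -0.0, 1.692]
ft_force: [-0.6, -0.2, 0.3]
opening: 0.206
```

Emit:
drive_tool(
  increments=[
    [[0,0,0],[0,0,0]],
    [[0,0,0],[0,0,0]],
    [[0,0,0],[0,0,0]],
    [[0,0,0],[0,0,0]],
  ],
)

```text
t: 17.82
eef_pos: [541.4, 1.6, 84.5]
tcp_rot: [-3.141, -0.0, 1.693]
ft_force: [0.5, -0.3, -0.1]
opening: 0.003
```

```bash
python3 - <<'E'
from h import *
p=shot('wrist','r_w.png'); st=S(); f=4
E
```

```text
t 17.87 tcp [541.4   1.6  84.6] rpy [-3.142 -0.     1.693] F [-0.3 -0.9  0.1] op 0.5 q [-0.12  0.55  1.89  0.    0.7  -0.24]
```

View pics/r_w.png

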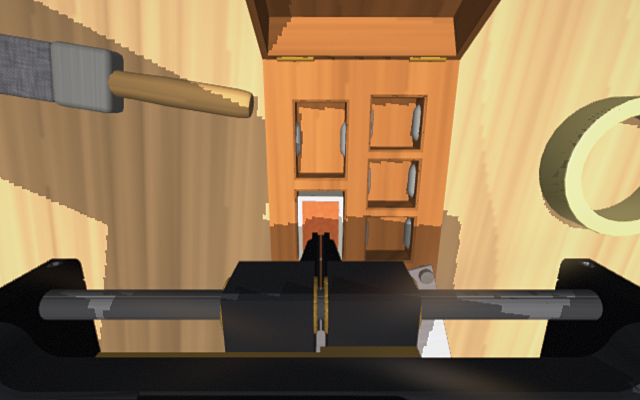

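Emit:
drive_tool(
  increments=[
    [[0,0,0.9],[0,0,0]],
    [[0,0,0.25],[0,0,0]],
    [[0,0,0.2],[0,0,0]],
    [[0,0,0.15],[0,0,0]],
    [[0,0,0],[0,0,0]],
  ],
)

```text
t: 18.28
eef_pos: [541.4, 1.5, 40.3]
tcp_rot: [-3.142, -0.0, 1.693]
ft_force: [0.1, 0.8, 2.0]
opening: 0.003
```

Emit:
drive_tool(
  increments=[
    [[0,0,0.05],[0,0,0]],
    [[0,0,0],[0,0,0]],
  ],
)

```text
t: 18.45
eef_pos: [541.5, 1.5, 40.2]
tcp_rot: [3.141, 0.0, 1.693]
ft_force: [-6.2, 0.1, 23.2]
opening: 0.002
```

Emit:
drive_tool(
  increments=[
    [[0,0,-0.9],[0,0,0]],
    [[0,0,-1],[0,0,0]],
    [[0,0,-1],[0,0,0]],
    [[0,0,-1],[0,0,0]],
    [[0,0,-1],[0,0,0]],
  ],
)

```text
t: 18.87
eef_pos: [541.1, 1.6, 187.1]
tcp_rot: [3.142, -0.0, 1.693]
ft_force: [0.0, 0.2, -0.4]
opening: 0.004
```

```bash
python3 - <<'E'
from h import *
p=shot('wrist','s_w.png'); st=S()
s=shot('scene'); t=shot('top')
for q in (s,t):
  print([(np.round(a['point'],1).tolist(),np.round(proj(q,a['point'])).tolist(),round(a['score'],2)) for a in env.tip_of('pan_small1_center',q)+env.tip_of('pan_big1_center',q)])
cv2.imwrite('pics/s_s.png',cv2.resize(s['pixels'][160:330,280:480],None,fx=3.5,fy=3.5,interpolation=cv2.INTER_CUBIC))
goto([430,303,222],1.5,cur=[541.4,1.6,190,1.693])
E
```

```text
t 18.92 tcp [543.2   1.4 192.5] rpy [3.134e+00 2.000e-03 1.693e+00] F [ 1.3 -0.8  5. ] op 0.5 q [-0.12  0.4   1.79  0.    0.94 -0.24]
[([654.2, -465.4, 28.4], [234.0, 118.0], 0.33), ([428.6, 204.4, 12.5], [407.0, 238.0], 0.68), ([523.1, 384.4, 12.0], [422.0, 310.0], 0.52), ([538.9, 0.5, 33.6], [333.0, 197.0], 0.43)]
[([670.5, 429.0, 51.6], [191.0, 172.0], 0.7), ([656.0, -464.0, 29.6], [435.0, 168.0], 0.52), ([347.9, 420.2, 2.6], [195.0, 263.0], 0.33), ([321.1, -464.9, 36.6], [446.0, 259.0], 0.31), ([429.6, 205.5, 9.6], [255.0, 237.0], 0.68), ([526.2, 379.2, 11.7], [207.0, 213.0], 0.59)]
[[[0.869,-0.205,-0.089],[0,0,0.2]],[[0.865,-0.219,-0.089],[0,0,0.2]],[[0.862,-0.233,-0.089],[0,0,0.2]],[[0.858,-0.246,-0.089],[0,0,0.2]],[[0.853,-0.261,-0.088],[0,0,0.2]]]
[[[0.85,-0.273,-0.089],[0,0,0.2]],[[0.845,-0.288,-0.089],[0,0,0.2]],[[0.84,-0.301,-0.089],[0,0,0.2]],[[0.836,-0.314,-0.089],[0,0,0.2]],[[0.83,-0.328,-0.089],[0,0,0.2]]]
[[[0.825,-0.34,-0.089],[0,0,0.2]],[[0.819,-0.354,-0.089],[0,0,0.2]]]
m 12 D [-111.4  301.4   32. ] dyaw -0.193
```

View pics/s_w.png

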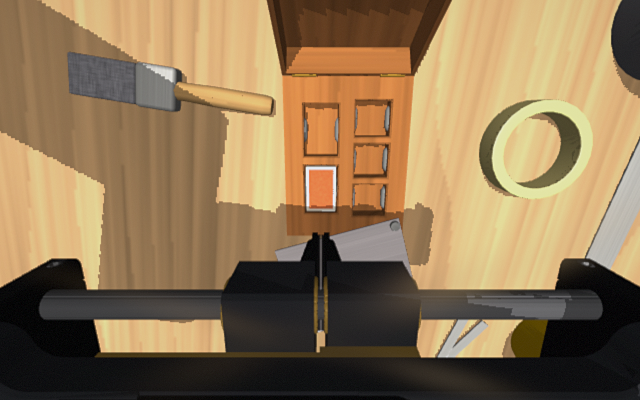

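View pics/s_s.png

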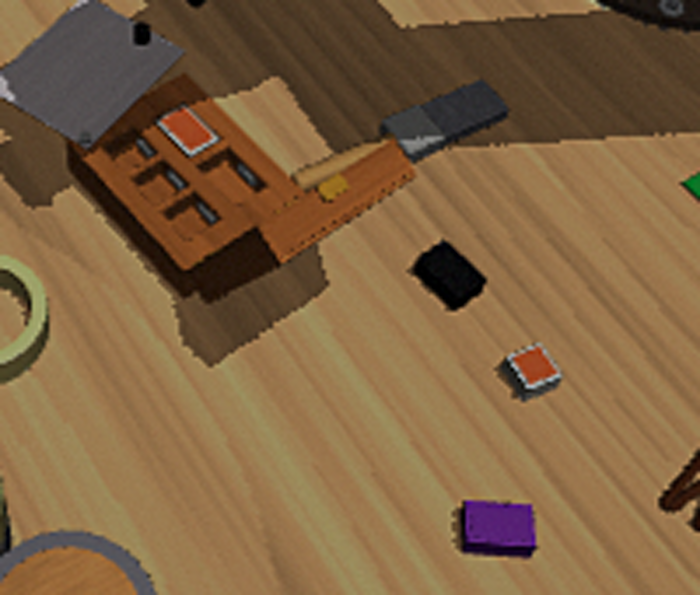

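Emit:
drive_tool(
  increments=[
    [[0.86,-0.2,-0.3],[0,0,0.2]],
    [[0.86,-0.22,-0.3],[0,0,0.2]],
    [[0.86,-0.23,-0.3],[0,0,0.2]],
    [[0.86,-0.25,-0.2],[0,0,0.2]],
    [[0.85,-0.26,0],[0,0,0.2]],
  ],
  jaw=0.6,
)

```text
t: 19.63
eef_pos: [494.8, 127.7, 218.2]
tcp_rot: [-3.141, -0.0, 1.611]
ft_force: [0.4, -0.5, -0.1]
opening: 0.299
```

Emit:
drive_tool(
  increments=[
    [[0.85,-0.27,0],[0,0,0.2]],
    [[0.85,-0.29,0],[0,0,0.2]],
    [[0.84,-0.3,0],[0,0,0.2]],
    [[0.84,-0.31,0],[0,0,0.2]],
    [[0.83,-0.33,0.3],[0,0,0.2]],
  ],
)

```text
t: 20.05
eef_pos: [448.7, 253.8, 209.2]
tcp_rot: [3.141, -0.0, 1.532]
ft_force: [0.9, 0.6, 0.3]
opening: 0.647
```

Emit:
drive_tool(
  increments=[
    [[0.82,-0.34,0.7],[0,0,0.2]],
    [[0.82,-0.35,0.7],[0,0,0.2]],
    [[0,0,0.8],[0,0,0]],
    [[0,0,0.8],[0,0,0]],
    [[0,0,0],[0,0,0]],
  ],
)

```text
t: 20.47
eef_pos: [428.3, 301.9, 114.7]
tcp_rot: [-3.135, 0.004, 1.502]
ft_force: [-0.2, 0.3, -0.6]
opening: 0.799
```

Emit:
drive_tool(
  increments=[
    [[0,0,0],[0,0,0]],
    [[0,0,0],[0,0,0]],
  ],
)

```text
t: 20.63
eef_pos: [431.0, 302.6, 119.8]
tcp_rot: [-3.142, -0.0, 1.5]
ft_force: [0.3, 0.3, -0.1]
opening: 0.8
```

```bash
python3 - <<'E'
from h import *
p=shot('wrist','t_w.png'); st=S()
E
```

```text
t 20.68 tcp [431.2 302.6 120.2] rpy [ 3.141e+00 -1.000e-03  1.500e+00] F [0.  0.5 1. ] op 76.1 q [0.49 0.48 1.9  0.   0.76 0.56]
```

View pics/t_w.png

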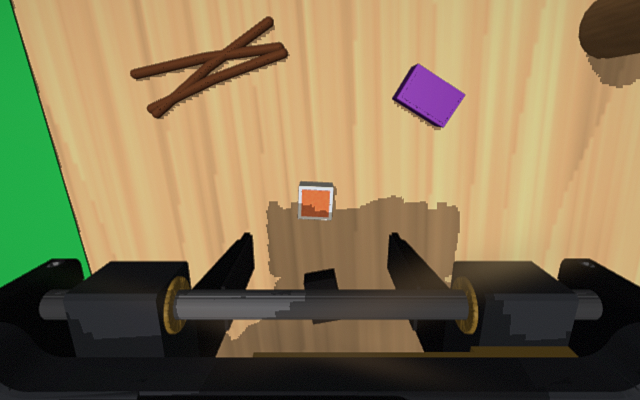

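```bash
python3 - <<'E'
from h import *
p=shot('wrist'); st=S(); cv2.imwrite('pics/u_c.png',cv2.resize(p['pixels'][170:235,285:350],None,fx=9,fy=9,interpolation=cv2.INTER_CUBIC))
E
```

```text
t 20.73 tcp [431.2 302.6 120.4] rpy [ 3.14e+00 -1.00e-03  1.50e+00] F [-0.5 -0.2 -0.6] op 76.0 q [0.49 0.48 1.9  0.   0.76 0.56]
```

View pics/u_c.png

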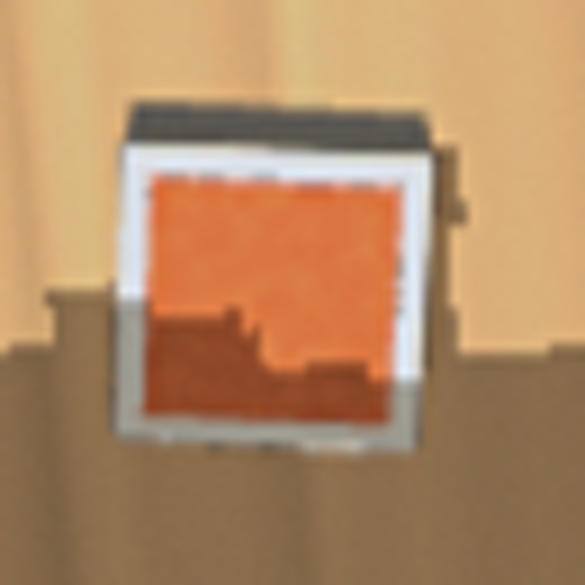

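```bash
python3 - <<'E'
from h import *
p=shot('wrist'); st=S()
c=quad(p,[(125,142),(432,155),(417,450),(113,437)],20,9,9,285,170)
yaw=np.pi/2-0.105
goto([c[0],c[1],11],yaw)
E
```

```text
t 20.78 tcp [431.2 302.6 120.4] rpy [ 3.14e+00 -1.00e-03  1.50e+00] F [ 0.3 -0.3 -0.3] op 76.1 q [0.49 0.48 1.9  0.   0.76 0.56]
c [426.7 301.6] edges [28.9 29.4 29.4 29.3] yawx -0.116 yawy -0.12
[[[-0.011,-0.036,0.912],[0,0,0.11]],[[-0.011,-0.036,0.911],[0,0,0.11]],[[-0.012,-0.036,0.912],[0,0,0.11]],[[-0.012,-0.036,0.912],[0,0,0.11]]]
m 4 D [  -4.4   -1.  -109.4] dyaw -0.034
```

Emit:
drive_tool(
  increments=[
    [[-0.01,-0.04,0.9],[0,0,0.15]],
    [[-0.01,-0.04,0.9],[0,0,0.15]],
    [[-0.01,-0.04,0.9],[0,0,0.15]],
    [[-0.01,-0.04,0.9],[0,0,0.15]],
    [[0,0,0],[0,0,0]],
  ],
)

```text
t: 21.2
eef_pos: [424.4, 300.9, 8.4]
tcp_rot: [-3.138, 0.003, 1.452]
ft_force: [0.3, -0.8, -0.3]
opening: 0.798
```

Emit:
drive_tool(
  increments=[
    [[0,0,0],[0,0,0]],
    [[0,0,0],[0,0,0]],
    [[0,0,0],[0,0,0]],
  ],
)

```text
t: 21.45
eef_pos: [426.6, 302.3, 13.1]
tcp_rot: [3.139, -0.002, 1.453]
ft_force: [-0.4, 0.9, 0.5]
opening: 0.8
```

```bash
python3 - <<'E'
from h import *
p=shot('wrist'); st=S(); img=p['pixels'].copy()
rect(p,img,(426.7,301.6),20,-0.118,30,30,(255,0,0))
cv2.imwrite('pics/v_c.png',cv2.resize(img[180:300,260:380],None,fx=5,fy=5,interpolation=cv2.INTER_CUBIC))
E
```

```text
t 21.5 tcp [426.5 302.3  13. ] rpy [ 3.139e+00 -2.000e-03  1.453e+00] F [0.8 0.7 0.1] op 76.0 q [0.49 0.65 1.98 0.   0.51 0.61]
```

View pics/v_c.png

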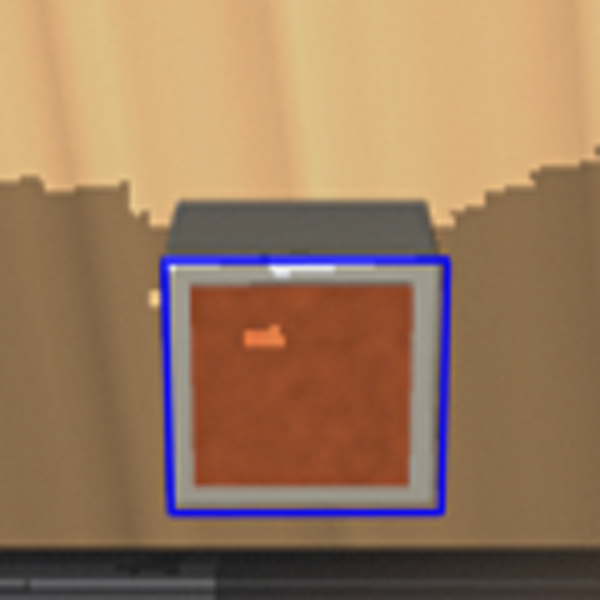

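Emit:
drive_tool(
  increments=[
    [[0,0,0.08],[0,0,0]],
    [[0,0,0],[0,0,0]],
  ],
)

```text
t: 21.67
eef_pos: [426.0, 302.0, 9.5]
tcp_rot: [3.141, -0.001, 1.453]
ft_force: [0.6, -0.1, -0.5]
opening: 0.8
```

Emit:
drive_tool(
  increments=[
    [[0,0,0],[0,0,0]],
    [[0,0,0],[0,0,0]],
    [[0,0,0],[0,0,0]],
    [[0,0,0],[0,0,0]],
    [[0,0,0],[0,0,0]],
  ],
  jaw=-0.6,
)

```text
t: 22.08
eef_pos: [425.7, 301.8, 8.8]
tcp_rot: [3.142, -0.0, 1.453]
ft_force: [-0.2, -0.1, 1.2]
opening: 0.507
```

Emit:
drive_tool(
  increments=[
    [[0,0,0],[0,0,0]],
    [[0,0,0],[0,0,0]],
    [[0,0,0],[0,0,0]],
    [[0,0,0],[0,0,0]],
  ],
)

```text
t: 22.42
eef_pos: [425.7, 301.8, 8.8]
tcp_rot: [3.142, -0.0, 1.453]
ft_force: [0.1, 0.3, -0.2]
opening: 0.311
```

```bash
python3 - <<'E'
from h import *
S()
tx=np.array([np.cos(1.692),np.sin(1.692)]); w=np.array([586.6,35.3])
t=w+0.7*tx; print(t)
goto([t[0],t[1],225],1.692,cur=[426.5,302.3,225,1.453],n=11)
E
```

```text
t 22.42 tcp [425.7 301.8   8.8] rpy [ 3.142 -0.     1.453] F [ 0.1  0.3 -0.2] op 29.6 q [0.49 0.66 1.98 0.   0.5  0.61]
[586.515365    35.99486468]
[[[-0.744,0.576,0.0],[0,0,-0.27]],[[-0.757,0.561,0.0],[0,0,-0.27]],[[-0.769,0.543,0.0],[0,0,-0.27]],[[-0.78,0.527,0.0],[0,0,-0.27]],[[-0.791,0.51,0.0],[0,0,-0.27]]]
[[[-0.802,0.493,0.0],[0,0,-0.27]],[[-0.813,0.475,0.0],[0,0,-0.27]],[[-0.823,0.458,0.0],[0,0,-0.27]],[[-0.832,0.44,0.0],[0,0,-0.27]],[[-0.842,0.421,0.0],[0,0,-0.27]]]
[[[-0.851,0.404,0.0],[0,0,-0.27]]]
m 11 D [ 160.  -266.3    0. ] dyaw 0.239
```

Emit:
drive_tool(
  increments=[
    [[0,0,-0.5],[0,0,0]],
    [[0,0,-1],[0,0,0]],
    [[0,0,-1],[0,0,0]],
    [[0,0,-1],[0,0,0]],
    [[0,0,-1],[0,0,0]],
  ],
)

```text
t: 22.83
eef_pos: [425.4, 301.7, 145.2]
tcp_rot: [-3.141, 0.0, 1.453]
ft_force: [0.5, 0.1, -1.3]
opening: 0.313
```

Emit:
drive_tool(
  increments=[
    [[0,0,-1],[0,0,0]],
    [[0,0,-1],[0,0,0]],
    [[0,0,-0.6],[0,0,0]],
    [[-0.74,0.58,0],[0,0,-0.27]],
    [[-0.76,0.56,0],[0,0,-0.27]],
  ],
)

```text
t: 23.25
eef_pos: [455.0, 253.7, 223.2]
tcp_rot: [3.139, -0.001, 1.499]
ft_force: [0.5, -0.5, -1.1]
opening: 0.313
```

Emit:
drive_tool(
  increments=[
    [[-0.77,0.54,0],[0,0,-0.27]],
    [[-0.78,0.53,0],[0,0,-0.27]],
    [[-0.79,0.51,0],[0,0,-0.27]],
    [[-0.8,0.49,0],[0,0,-0.27]],
    [[-0.81,0.48,0],[0,0,-0.27]],
  ],
)

```text
t: 23.67
eef_pos: [527.9, 131.2, 221.8]
tcp_rot: [-3.141, -0.0, 1.605]
ft_force: [-0.4, 0.3, -1.0]
opening: 0.315
```

Emit:
drive_tool(
  increments=[
    [[-0.82,0.46,0],[0,0,-0.27]],
    [[-0.83,0.44,0],[0,0,-0.27]],
    [[-0.84,0.42,0],[0,0,-0.27]],
    [[-0.85,0.4,0],[0,0,-0.27]],
    [[0,0,0.5],[0,0,0]],
  ],
)

```text
t: 24.08
eef_pos: [588.6, 32.1, 208.5]
tcp_rot: [3.137, 0.001, 1.689]
ft_force: [0.1, -0.1, -0.1]
opening: 0.316
```

Emit:
drive_tool(
  increments=[
    [[0,0,0.9],[0,0,0]],
    [[0,0,0.9],[0,0,0]],
    [[0,0,0.9],[0,0,0]],
    [[0,0,0],[0,0,0]],
    [[0,0,0],[0,0,0]],
  ],
)

```text
t: 24.5
eef_pos: [585.2, 35.9, 125.3]
tcp_rot: [-3.139, -0.001, 1.69]
ft_force: [0.6, 0.5, 0.4]
opening: 0.31
```

```bash
python3 - <<'E'
from h import *
p=shot('wrist','w_w.png'); st=S(); goto([586.6,35.3,57],1.692)
E
```

```text
t 24.55 tcp [586.   35.9 126.6] rpy [ 3.141 -0.     1.69 ] F [ 0.1 -0.2 -0.1] op 29.5 q [-0.05  0.54  1.75  0.    0.86 -0.17]
[[[-0.007,0.006,0.774],[0,0,-0.01]],[[-0.007,0.005,0.774],[0,0,-0.01]],[[-0.007,0.006,0.773],[0,0,-0.01]]]
m 3 D [  0.6  -0.6 -69.6] dyaw 0.002
```

View pics/w_w.png

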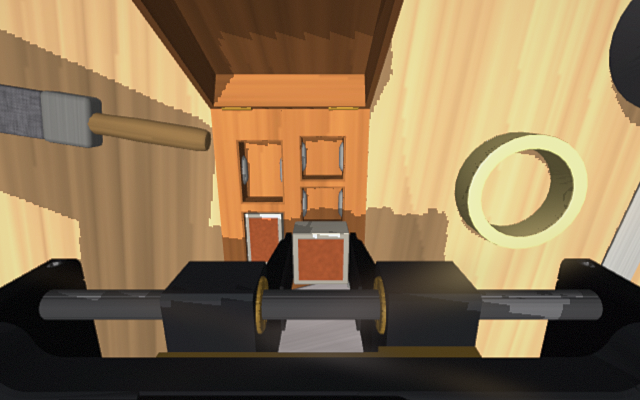

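Emit:
drive_tool(
  increments=[
    [[-0.01,0,0.77],[0,0,0]],
    [[-0.01,0,0.77],[0,0,0]],
    [[0,0,0.77],[0,0,0]],
    [[0,0,0],[0,0,0]],
    [[0,0,0],[0,0,0]],
  ],
)

```text
t: 24.97
eef_pos: [586.2, 35.3, 57.7]
tcp_rot: [3.141, -0.0, 1.69]
ft_force: [1.2, -0.0, -0.7]
opening: 0.315
```

```bash
python3 - <<'E'
from h import *
p=shot('wrist'); st=S(); o=(240,130); f=4
img=cv2.resize(p['pixels'][130:280,240:410],None,fx=f,fy=f,interpolation=cv2.INTER_CUBIC)[:,:]
c=st['eef_pos']
rect(p,img,c[:2],c[2]+11,0.121,30,30,(255,0,0),o,f)
rect(p,img,c[:2],c[2]-9,0.121,30,30,(255,255,0),o,f)
for w,s in [((582.2,73.9),(33,33)),((586.8,34.8),(33,33))]:
    rect(p,img,w,40,0.12,*s,(0,255,0),o,f)
cv2.imwrite('pics/x_c.png',img[:600])
E
```

```text
t 25.02 tcp [586.7  35.3  58.4] rpy [3.14 0.   1.69] F [ 0.1 -0.2 -0.9] op 30.0 q [-0.05  0.63  1.8   0.    0.71 -0.17]
```

View pics/x_c.png

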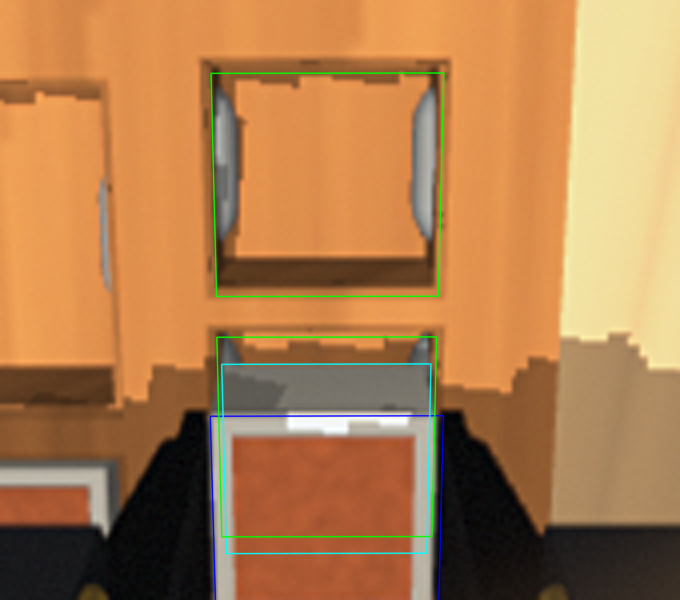

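Emit:
drive_tool(
  increments=[
    [[0.01,0,0.27],[0,0,0]],
    [[0,0,0.25],[0,0,0]],
    [[0,0,0],[0,0,0]],
    [[0,0,0],[0,0,0]],
  ],
)

```text
t: 25.35
eef_pos: [585.7, 35.6, 41.0]
tcp_rot: [-3.141, -0.0, 1.69]
ft_force: [-0.5, 0.3, -0.2]
opening: 0.311
```

```bash
python3 - <<'E'
from h import *
p=shot('wrist'); st=S(); o=(240,130); f=4
img=cv2.resize(p['pixels'][130:280,240:410],None,fx=f,fy=f,interpolation=cv2.INTER_CUBIC)[:,:]
cv2.imwrite('pics/y_c.png',img[:600])
E
```

```text
t 25.4 tcp [585.7  35.6  41.1] rpy [ 3.142 -0.     1.69 ] F [-0.1  0.4 -1.3] op 29.7 q [-0.05  0.66  1.81  0.    0.68 -0.17]
```

View pics/y_c.png

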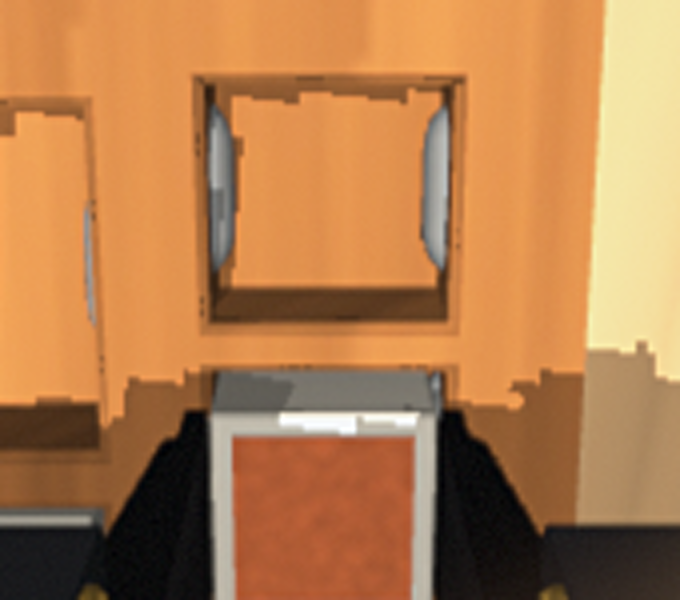

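Emit:
drive_tool(
  increments=[
    [[0,0,0],[0,0,0]],
    [[0,0,0],[0,0,0]],
    [[0,0,0],[0,0,0]],
    [[0,0,-0.5],[0,0,0]],
    [[0,0,-0.9],[0,0,0]],
  ],
  jaw=0,
)

```text
t: 25.82
eef_pos: [584.4, 35.6, 81.2]
tcp_rot: [-3.137, -0.001, 1.69]
ft_force: [-0.1, 0.2, -0.1]
opening: 0.494
```

Emit:
drive_tool(
  increments=[
    [[0,0,0],[0,0,0]],
    [[0,0,0],[0,0,0]],
    [[0,0,0],[0,0,0]],
    [[0,0,0],[0,0,0]],
    [[0,0,0],[0,0,0]],
  ],
  jaw=-1,
)

```text
t: 26.23
eef_pos: [585.3, 35.6, 82.1]
tcp_rot: [-3.14, -0.0, 1.69]
ft_force: [0.1, -0.1, -0.5]
opening: 0.209
```

Emit:
drive_tool(
  increments=[
    [[0,0,0],[0,0,0]],
    [[0,0,0],[0,0,0]],
    [[0,0,0],[0,0,0]],
    [[0,0,0],[0,0,0]],
  ],
)

```text
t: 26.57
eef_pos: [585.6, 35.6, 82.8]
tcp_rot: [-3.141, -0.0, 1.69]
ft_force: [0.6, 0.5, 0.3]
opening: 0.005
```

```bash
python3 - <<'E'
from h import *
p=shot('wrist','z_w.png'); st=S(); f=4
E
```

```text
t 26.62 tcp [585.6  35.6  82.8] rpy [-3.141 -0.     1.69 ] F [-0.5  0.2 -0.6] op 0.6 q [-0.05  0.6   1.78  0.    0.76 -0.17]
```

View pics/z_w.png

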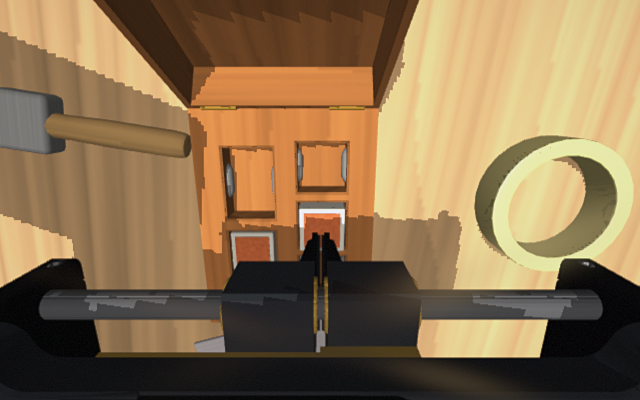

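Emit:
drive_tool(
  increments=[
    [[0,0,0.85],[0,0,0]],
    [[0,0,0.25],[0,0,0]],
    [[0,0,0.2],[0,0,0]],
    [[0,0,0.15],[0,0,0]],
    [[0,0,0.05],[0,0,0]],
  ],
)

```text
t: 27.03
eef_pos: [585.8, 35.6, 40.1]
tcp_rot: [3.141, 0.0, 1.69]
ft_force: [-13.1, 0.1, 44.1]
opening: 0.005
```

Emit:
drive_tool(
  increments=[
    [[0,0,0.01],[0,0,0]],
    [[0,0,0],[0,0,0]],
  ],
)

```text
t: 27.2
eef_pos: [585.8, 35.6, 40.2]
tcp_rot: [3.14, 0.0, 1.69]
ft_force: [-8.2, -0.3, 26.9]
opening: 0.005
```

Emit:
drive_tool(
  increments=[
    [[0,0,-0.9],[0,0,0]],
    [[0,0,-1],[0,0,0]],
    [[0,0,-1],[0,0,0]],
    [[-0.5,0,-1],[0,0,0]],
    [[-0.5,0,0],[0,0,0]],
  ],
)

```text
t: 27.62
eef_pos: [591.2, 5.8, 160.5]
tcp_rot: [3.134, 0.002, 1.692]
ft_force: [0.0, 0.2, -0.4]
opening: 0.004
```

Emit:
drive_tool(
  increments=[
    [[0,0,0],[0,0,0]],
    [[0,0,0],[0,0,0]],
  ],
)

```text
t: 27.78
eef_pos: [589.0, 5.5, 154.8]
tcp_rot: [3.142, -0.0, 1.689]
ft_force: [-0.3, 0.4, -0.6]
opening: 0.002
```

```bash
python3 - <<'E'
from h import *
p=shot('wrist','A_w.png'); st=S(); s=shot('scene','A_s.png')
print([(np.round(a['point'],1).tolist(),round(a['score'],2)) for a in env.tip_of('cover_knob',s)+env.tip_of('cover_knob',p)])
E
```

```text
t 27.83 tcp [588.8   5.9 154.2] rpy [-3.141 -0.     1.69 ] F [-0.8 -0.5  0. ] op 0.6 q [-0.1   0.51  1.72  0.    0.92 -0.22]
[([527.8, -99.4, 54.2], 0.93), ([618.3, -26.8, 40.6], 0.4)]
```

View pics/A_w.png

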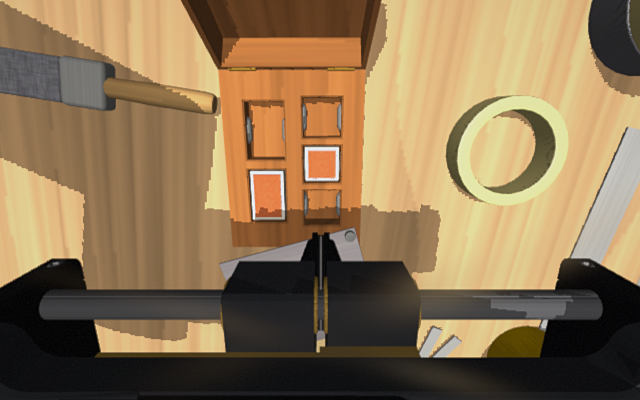

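View pics/A_s.png

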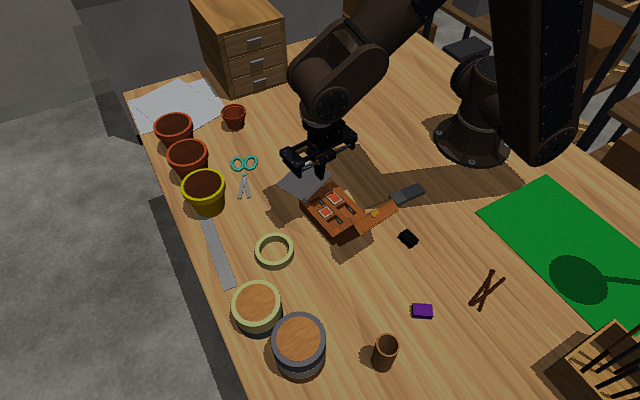

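```bash
python3 - <<'E'
from h import *
S();goto([529.5,-97,120],3.50,n=24)
pin=np.array([619.9,-26.]); a0=3.80; n=23; y=3.50; c=pin+115.5*np.array([np.cos(a0),np.sin(a0)]); print(c)
rows=[]
for i in range(n):
    a=a0-1.85*(i+1)/n; t=pin+115.5*np.array([np.cos(a),np.sin(a)])
    Rm=R.from_euler('xyz',[np.pi,0,y]).as_matrix(); l=np.round(Rm.T@np.r_[t-c,0]/30,2); c=c+(Rm@(l*30))[:2]; y-=0.9*0.08; rows.append([l.tolist(),[0,0,.9]])
for i in range(0,n,5): print(json.dumps(rows[i:i+5]))
print(c,y)
E
```

```text
t 27.98 tcp [588.8   6.4 153.8] rpy [-3.140e+00 -1.000e-03  1.691e+00] F [-0.4 -0.  -0.1] op 0.2 q [-0.1   0.51  1.72  0.    0.92 -0.22]
[[[-0.133,-0.099,0.047],[0,0,-0.94]],[[-0.125,-0.109,0.047],[0,0,-0.94]],[[-0.116,-0.117,0.047],[0,0,-0.94]],[[-0.107,-0.126,0.047],[0,0,-0.94]],[[-0.098,-0.134,0.047],[0,0,-0.94]]]
[[[-0.087,-0.141,0.047],[0,0,-0.94]],[[-0.076,-0.147,0.047],[0,0,-0.94]],[[-0.065,-0.152,0.047],[0,0,-0.94]],[[-0.053,-0.157,0.047],[0,0,-0.94]],[[-0.042,-0.16,0.047],[0,0,-0.94]]]
[[[-0.029,-0.163,0.047],[0,0,-0.94]],[[-0.017,-0.165,0.047],[0,0,-0.94]],[[-0.004,-0.165,0.047],[0,0,-0.94]],[[0.007,-0.166,0.047],[0,0,-0.94]],[[0.021,-0.164,0.047],[0,0,-0.94]]]
[[[0.032,-0.162,0.046],[0,0,-0.94]],[[0.045,-0.16,0.047],[0,0,-0.94]],[[0.057,-0.155,0.047],[0,0,-0.94]],[[0.068,-0.151,0.047],[0,0,-0.94]],[[0.079,-0.145,0.047],[0,0,-0.94]]]
[[[0.09,-0.14,0.047],[0,0,-0.94]],[[0.1,-0.131,0.047],[0,0,-0.94]],[[0.11,-0.124,0.047],[0,0,-0.94]],[[0.118,-0.116,0.047],[0,0,-0.94]]]
m 24 D [ -59.3 -103.4  -33.8] dyaw 1.809
[528.54322927 -96.6695864 ]
[[[0.08, 0.3, 0.0], [0, 0, 0.9]], [[0.08, 0.3, 0.0], [0, 0, 0.9]], [[0.07, 0.3, 0.0], [0, 0, 0.9]], [[0.07, 0.3, 0.0], [0, 0, 0.9]], [[0.07, 0.3, 0.0], [0, 0, 0.9]]]
[[[0.07, 0.3, 0.0], [0, 0, 0.9]], [[0.06, 0.31, 0.0], [0, 0, 0.9]], [[0.07, 0.3, 0.0], [0, 0, 0.9]], [[0.05, 0.3, 0.0], [0, 0, 0.9]], [[0.06, 0.31, 0.0], [0, 0, 0.9]]]
[[[0.06, 0.3, 0.0], [0, 0, 0.9]], [[0.05, 0.31, 0.0], [0, 0, 0.9]], [[0.05, 0.31, 0.0], [0, 0, 0.9]], [[0.04, 0.3, 0.0], [0, 0, 0.9]], [[0.05, 0.31, 0.0], [0, 0, 0.9]]]
[[[0.04, 0.3, 0.0], [0, 0, 0.9]], [[0.04, 0.31, 0.0], [0, 0, 0.9]], [[0.03, 0.31, 0.0], [0, 0, 0.9]], [[0.04, 0.31, 0.0], [0, 0, 0.9]], [[0.03, 0.31, 0.0], [0, 0, 0.9]]]
[[[0.02, 0.3, 0.0], [0, 0, 0.9]], [[0.03, 0.31, 0.0], [0, 0, 0.9]], [[0.02, 0.31, 0.0], [0, 0, 0.9]]]
[577.12141789  81.19807459] 1.8439999999999985
```

Emit:
drive_tool(
  increments=[
    [[-0.13,-0.1,0],[0,0,-0.94]],
    [[-0.12,-0.11,0],[0,0,-0.94]],
    [[-0.12,-0.12,0],[0,0,-0.94]],
    [[-0.11,-0.13,0],[0,0,-0.94]],
    [[-0.1,-0.13,0],[0,0,-0.94]],
  ],
  jaw=-0.4,
)

```text
t: 28.4
eef_pos: [576.4, -15.4, 154.0]
tcp_rot: [-3.141, -0.001, 2.071]
ft_force: [-0.5, 0.3, 0.2]
opening: 0.276
```

Emit:
drive_tool(
  increments=[
    [[-0.09,-0.14,0],[0,0,-0.94]],
    [[-0.08,-0.15,0],[0,0,-0.94]],
    [[-0.06,-0.15,0],[0,0,-0.94]],
    [[-0.05,-0.16,0],[0,0,-0.94]],
    [[-0.04,-0.16,0],[0,0,-0.94]],
  ],
)

```text
t: 28.82
eef_pos: [563.9, -37.0, 154.0]
tcp_rot: [-3.141, -0.001, 2.447]
ft_force: [0.1, -0.8, 0.5]
opening: 0.296
```

Emit:
drive_tool(
  increments=[
    [[-0.03,-0.16,0],[0,0,-0.94]],
    [[-0.02,-0.16,0],[0,0,-0.94]],
    [[0,-0.17,0],[0,0,-0.94]],
    [[0.01,-0.17,0],[0,0,-0.94]],
    [[0.02,-0.16,0],[0,0,-0.94]],
  ],
)

```text
t: 29.23
eef_pos: [551.5, -58.4, 154.0]
tcp_rot: [3.142, -0.001, 2.822]
ft_force: [0.5, 0.2, -0.0]
opening: 0.301
```

Emit:
drive_tool(
  increments=[
    [[0.03,-0.16,0],[0,0,-0.94]],
    [[0.04,-0.16,0],[0,0,-0.94]],
    [[0.06,-0.16,0],[0,0,-0.94]],
    [[0.07,-0.15,0],[0,0,-0.94]],
    [[0.08,-0.14,0],[0,0,-0.94]],
  ],
)

```text
t: 29.65
eef_pos: [539.2, -79.9, 154.0]
tcp_rot: [3.141, -0.001, -3.085]
ft_force: [-0.0, -0.3, 1.1]
opening: 0.296
```

Emit:
drive_tool(
  increments=[
    [[0.09,-0.14,0.3],[0,0,-0.94]],
    [[0.1,-0.13,0.3],[0,0,-0.94]],
    [[0.11,-0.12,0.3],[0,0,-0.94]],
    [[0.12,-0.12,0.3],[0,0,-0.94]],
    [[0,0,0],[0,0,0]],
  ],
)

```text
t: 30.07
eef_pos: [528.5, -97.3, 116.8]
tcp_rot: [3.139, -0.003, -2.785]
ft_force: [-0.8, 0.4, 0.6]
opening: 0.302
```

Emit:
drive_tool(
  increments=[
    [[0,0,0],[0,0,0]],
    [[0,0,0],[0,0,0]],
  ],
)

```text
t: 30.23
eef_pos: [529.8, -97.1, 118.8]
tcp_rot: [3.141, 0.0, -2.79]
ft_force: [0.7, -0.2, 0.0]
opening: 0.3
```

```bash
python3 - <<'E'
from h import *
p=shot('wrist','B_w.png'); st=S(); print(proj(p,[529,-97,62]))
E
```

```text
t 30.28 tcp [529.9 -97.1 119. ] rpy [-3.141  0.    -2.79 ] F [-0.4 -0.4 -0.3] op 28.5 q [-0.3   0.49  1.87  0.    0.78 -2.23]
[322.08597693 218.66247622]
```

View pics/B_w.png

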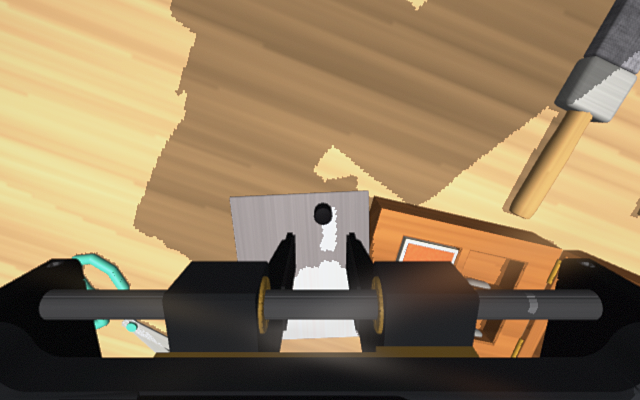

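Emit:
drive_tool(
  increments=[
    [[0.04,0,0.75],[0,0,0]],
    [[0.04,0,0.75],[0,0,0]],
    [[0,0,0.75],[0,0,0]],
    [[0,0,0],[0,0,0]],
    [[0,0,0],[0,0,0]],
  ],
)

```text
t: 30.7
eef_pos: [527.3, -98.0, 51.1]
tcp_rot: [3.141, -0.001, -2.789]
ft_force: [-0.0, 0.0, 0.9]
opening: 0.302
```

```bash
python3 - <<'E'
from h import *
p=shot('wrist','C_w.png'); st=S()
E
```

```text
t 30.75 tcp [527.8 -98.2  51.9] rpy [-3.141  0.    -2.789] F [-0.2  0.1  0.5] op 28.4 q [-0.31  0.59  1.93  0.    0.62 -2.23]
```

View pics/C_w.png

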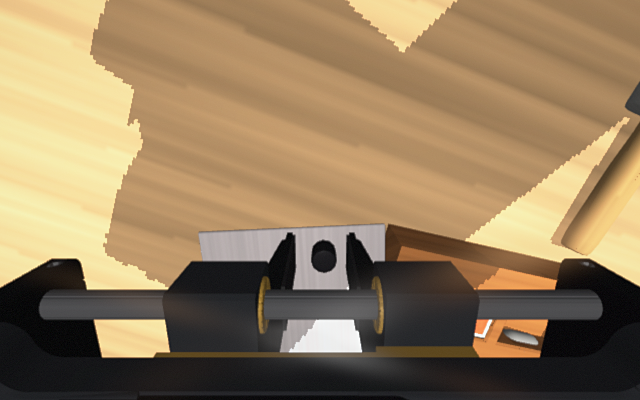

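Knob centred between the fingers at (323,250). Swing it back.

Emit:
drive_tool(
  increments=[
    [[0.08,0.3,0.02],[0,0,0.9]],
    [[0.08,0.3,0],[0,0,0.9]],
    [[0.07,0.3,0],[0,0,0.9]],
    [[0.07,0.3,0],[0,0,0.9]],
    [[0.07,0.3,0],[0,0,0.9]],
  ],
)

```text
t: 31.17
eef_pos: [507.8, -56.7, 52.3]
tcp_rot: [-3.141, 0.002, 3.131]
ft_force: [-0.7, -0.9, 0.3]
opening: 0.298
```

Emit:
drive_tool(
  increments=[
    [[0.07,0.3,0],[0,0,0.9]],
    [[0.06,0.31,0],[0,0,0.9]],
    [[0.07,0.3,0],[0,0,0.9]],
    [[0.05,0.3,0],[0,0,0.9]],
    [[0.06,0.31,0],[0,0,0.9]],
  ],
)

```text
t: 31.58
eef_pos: [505.5, -10.3, 52.3]
tcp_rot: [3.141, 0.002, 2.771]
ft_force: [-1.5, -0.5, -0.5]
opening: 0.301
```

```bash
python3 - <<'E'
from h import *
p=shot('wrist','D_w.png'); st=S(); d=st['eef_pos'][:2]-[619.9,-26]; print(np.linalg.norm(d),np.arctan2(d[1],d[0])%6.283)
E
```

```text
t 31.63 tcp [505.7  -9.1  52.3] rpy [3.141e+00 2.000e-03 2.767e+00] F [-0.2  1.3  0. ] op 28.2 q [-0.15  0.56  2.    0.    0.57 -1.35]
115.45617050675128 2.99512667160339
```

View pics/D_w.png

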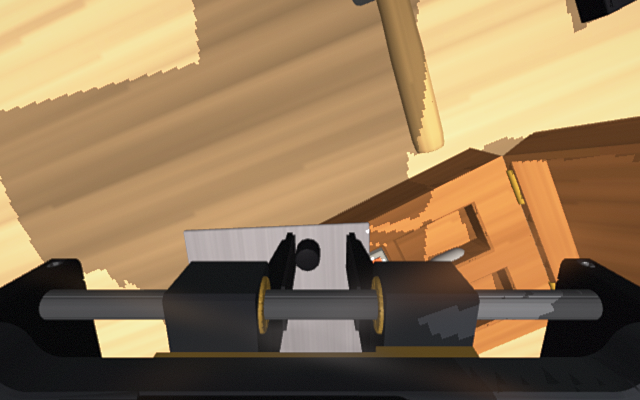

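Emit:
drive_tool(
  increments=[
    [[0.06,0.3,0],[0,0,0.9]],
    [[0.05,0.31,0],[0,0,0.9]],
    [[0.05,0.31,0],[0,0,0.9]],
    [[0.04,0.3,0],[0,0,0.9]],
    [[0.05,0.31,0],[0,0,0.9]],
  ],
)

```text
t: 32.05
eef_pos: [521.3, 32.9, 51.9]
tcp_rot: [3.141, 0.001, 2.413]
ft_force: [-0.7, 0.0, -0.1]
opening: 0.299
```

Emit:
drive_tool(
  increments=[
    [[0.04,0.3,0],[0,0,0.9]],
    [[0.04,0.31,0],[0,0,0.9]],
    [[0.03,0.31,0],[0,0,0.9]],
    [[0.04,0.31,0],[0,0,0.9]],
    [[0.03,0.31,0],[0,0,0.9]],
  ],
)

```text
t: 32.47
eef_pos: [553.1, 66.7, 52.0]
tcp_rot: [3.14, 0.001, 2.053]
ft_force: [-1.9, 1.1, -0.2]
opening: 0.3
```

Emit:
drive_tool(
  increments=[
    [[0.02,0.3,0],[0,0,0.9]],
    [[0.02,0.3,0],[0,0,0]],
    [[0,0,0],[0,0,0]],
  ],
)

```text
t: 32.72
eef_pos: [569.9, 75.7, 51.7]
tcp_rot: [3.139, 0.001, 1.987]
ft_force: [-0.5, 0.3, 0.0]
opening: 0.298
```

```bash
python3 - <<'E'
from h import *
p=shot('wrist','E_w.png'); st=S(); d=st['eef_pos'][:2]-[619.9,-26]; print(np.linalg.norm(d),np.arctan2(d[1],d[0])%6.283)
E
```

```text
t 32.77 tcp [569.   75.4  51.3] rpy [3.140e+00 1.000e-03 1.987e+00] F [ 0.1 -0.8  0. ] op 28.4 q [ 0.02  0.63  1.83  0.    0.67 -0.4 ]
113.43465178379898 2.0364256218447174
```

View pics/E_w.png

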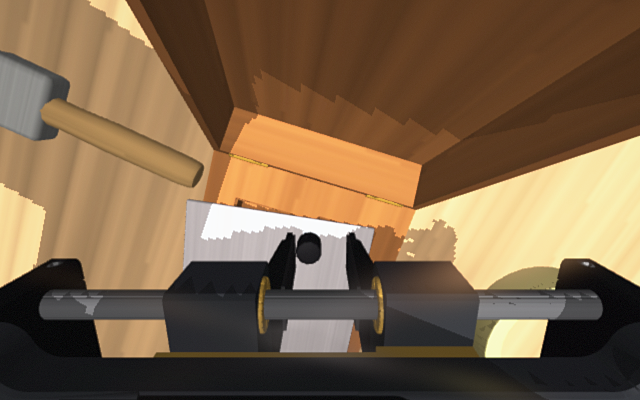

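Emit:
drive_tool(
  increments=[
    [[0.05,0.3,0],[0,0,0.8]],
    [[0.05,0.25,0],[0,0,0.6]],
    [[0,0,0],[0,0,0]],
    [[0,0,0],[0,0,0]],
  ],
)

```text
t: 33.1
eef_pos: [582.0, 84.0, 50.7]
tcp_rot: [3.141, -0.0, 1.874]
ft_force: [-0.1, 0.2, -0.1]
opening: 0.302
```

```bash
python3 - <<'E'
from h import *
p=shot('wrist','F_w.png'); st=S(); d=st['eef_pos'][:2]-[619.9,-26]; print(np.linalg.norm(d),np.arctan2(d[1],d[0])%6.283)
E
```

```text
t 33.15 tcp [581.9  83.9  50.7] rpy [-3.142 -0.     1.874] F [-0.4 -0.1 -0.8] op 28.3 q [ 0.03  0.65  1.8   0.    0.7  -0.27]
116.2485695539715 1.9040284036942423
```

View pics/F_w.png

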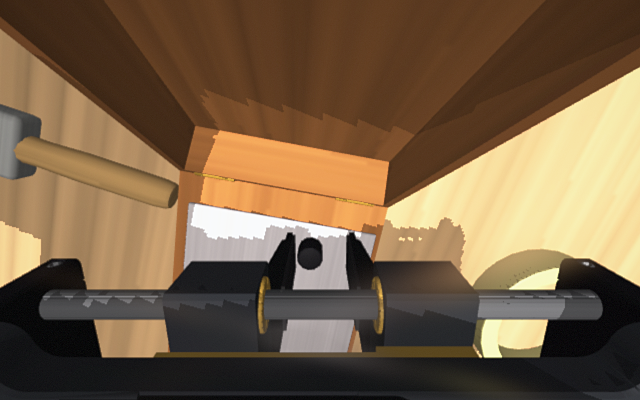

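Emit:
drive_tool(
  increments=[
    [[0,0.12,0],[0,0,0]],
    [[0,0,0],[0,0,0]],
    [[0,0,0],[0,0,0]],
  ],
)

```text
t: 33.4
eef_pos: [583.7, 84.6, 50.4]
tcp_rot: [-3.137, -0.001, 1.873]
ft_force: [-7.4, -4.2, 5.8]
opening: 0.302
```

Emit:
drive_tool(
  increments=[
    [[0,0.08,0],[0,0,0]],
    [[0,0,0],[0,0,0]],
    [[0,0,0],[0,0,0]],
  ],
)

```text
t: 33.65
eef_pos: [584.0, 84.8, 50.1]
tcp_rot: [-3.132, -0.001, 1.873]
ft_force: [-15.1, -8.2, 10.3]
opening: 0.302
```

Emit:
drive_tool(
  increments=[
    [[0,-0.35,0],[0,0,0]],
    [[0,0,-1],[0,0,0]],
    [[0,0,-1],[0,0,0]],
    [[0,0,-1],[0,0,0]],
    [[0,0,-1],[0,0,0]],
  ],
)

```text
t: 34.07
eef_pos: [577.6, 82.6, 172.0]
tcp_rot: [-3.141, -0.0, 1.872]
ft_force: [0.2, 0.3, 0.1]
opening: 0.3
```

Emit:
drive_tool(
  increments=[
    [[0,0,-1],[0,0,0.8]],
    [[0,0,-1],[0,0,0.8]],
    [[0,0,-0.2],[0,0,0.7]],
    [[0,0,0],[0,0,0]],
  ],
  jaw=-1,
)

```text
t: 34.4
eef_pos: [578.6, 82.7, 239.1]
tcp_rot: [3.137, 0.0, 1.686]
ft_force: [0.1, -0.5, 0.1]
opening: 0.076
```

```bash
python3 - <<'E'
from h import *
p=shot('wrist','G_w.png'); st=S(); s=shot('scene'); 
cv2.imwrite('pics/G_s.png',cv2.resize(s['pixels'][150:290,260:440],None,fx=4,fy=4,interpolation=cv2.INTER_CUBIC))
for t in ['lid_edge','lid_hinge','cover_knob']:
  for q in (p,s): print(t,[(np.round(a['point'],1).tolist(),round(a['score'],2)) for a in env.tip_of(t,q)])
goto([538,233,232],1.69)
E
```

```text
t 34.45 tcp [577.9  82.7 237.2] rpy [3.14  0.    1.689] F [ 0.6 -0.4 -0.7] op 3.8 q [ 0.03  0.41  1.64  0.    1.1  -0.09]
lid_edge [([543.0, 204.6, 165.1], 0.88)]
lid_edge [([539.5, 203.9, 164.2], 0.65)]
lid_hinge [([549.7, 116.1, 40.2], 0.85), ([582.1, 77.1, 27.1], 0.53)]
lid_hinge []
cover_knob [([575.3, 82.4, 54.3], 0.79)]
cover_knob [([574.6, 80.4, 54.6], 0.67)]
[[[0.854,-0.122,0.02],[0,0,-0.0]],[[0.855,-0.122,0.021],[0,0,-0.0]],[[0.854,-0.123,0.02],[0,0,-0.0]],[[0.854,-0.122,0.021],[0,0,-0.0]],[[0.855,-0.122,0.02],[0,0,-0.0]]]
[[[0.854,-0.122,0.021],[0,0,-0.0]]]
m 6 D [-39.8 150.2  -3.7] dyaw 0.002
```

View pics/G_w.png

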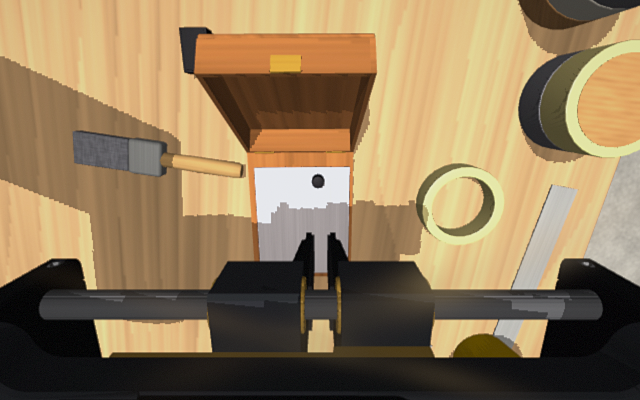

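View pics/G_s.png

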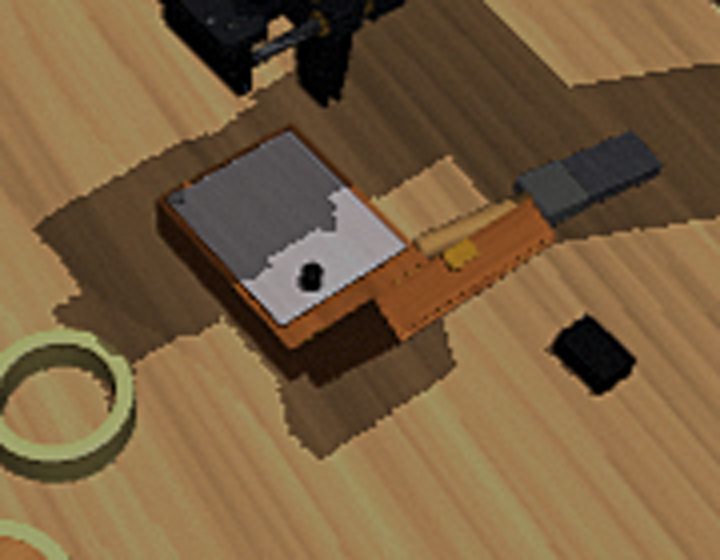

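Emit:
drive_tool(
  increments=[
    [[0.86,-0.12,0],[0,0,0]],
    [[0.86,-0.12,0],[0,0,0]],
    [[0.86,-0.12,0],[0,0,0]],
    [[0.86,-0.12,0],[0,0,0]],
    [[0.86,-0.12,0],[0,0,0]],
  ],
)

```text
t: 35.22
eef_pos: [544.7, 210.0, 236.1]
tcp_rot: [-3.141, -0.0, 1.687]
ft_force: [-0.1, -1.0, 0.6]
opening: 0.005
```

Emit:
drive_tool(
  increments=[
    [[0.9,-0.12,0],[0,0,0]],
    [[0,0,0.9],[0,0,0]],
    [[0,0,0.9],[0,0,0]],
    [[0,0,0.9],[0,0,0]],
    [[0,0,0.4],[0,0,0]],
  ],
)

```text
t: 35.63
eef_pos: [537.0, 235.1, 140.1]
tcp_rot: [-3.137, 0.001, 1.688]
ft_force: [-0.5, 0.2, 0.2]
opening: 0.005
```

```bash
python3 - <<'E'
from h import *
st=S()
h=np.array([552,110.]); by=np.array([-0.12,0.993]); bx=np.array([0.993,0.12])
print('rel',(st['eef_pos'][:2]-h)@by,(st['eef_pos'][:2]-h)@bx)
# phase2 path
s=110
for a in [1.57,1.4,1.2,1.0,.8,.6,.4,.2,0]: print(a,round(-s*np.cos(a)+30*np.sin(a)+10,1),round(40.5+s*np.sin(a)+30*np.cos(a),1))
E
```

```text
t 35.63 tcp [537.  235.1 140.1] rpy [-3.137e+00  1.000e-03  1.688e+00] F [-0.5  0.2  0.2] op 0.4 q [0.3  0.52 1.73 0.   0.89 0.18]
rel 126.06705353091702 0.16441991507519513
1.57 39.9 150.5
1.4 20.9 154.0
1.2 -1.9 153.9
1.0 -24.2 149.3
0.8 -45.1 140.3
0.6 -63.8 127.4
0.4 -79.6 111.0
0.2 -91.8 91.8
0 -100.0 70.5
```

Emit:
drive_tool(
  increments=[
    [[-0.4,0,0],[0,0,0]],
    [[-0.4,0,0],[0,0,0]],
    [[-0.4,0,0],[0,0,0]],
    [[-0.4,0,-0.05],[0,0,0]],
    [[-0.4,0,-0.05],[0,0,0]],
  ],
)

```text
t: 36.05
eef_pos: [546.0, 174.2, 147.8]
tcp_rot: [3.14, -0.0, 1.686]
ft_force: [-0.5, 2.7, 2.2]
opening: 0.004
```

Emit:
drive_tool(
  increments=[
    [[-0.4,0,-0.1],[0,0,0]],
    [[-0.4,0,-0.1],[0,0,0]],
    [[-0.4,0,-0.1],[0,0,0]],
    [[0,0,0],[0,0,0]],
  ],
)

```text
t: 36.38
eef_pos: [550.0, 137.6, 156.2]
tcp_rot: [3.141, 0.0, 1.685]
ft_force: [-0.7, -0.3, 0.2]
opening: 0.006
```

```bash
python3 - <<'E'
from h import *
st=S(); s=shot('scene'); 
cv2.imwrite('pics/H_s.png',cv2.resize(s['pixels'][120:290,260:440],None,fx=3.5,fy=3.5,interpolation=cv2.INTER_CUBIC))
print([(np.round(a['point'],1).tolist(),round(a['score'],2)) for a in env.tip_of('lid_edge',s)])
E
```

```text
t 36.38 tcp [550.  137.6 156.2] rpy [3.141 0.    1.685] F [-0.7 -0.3  0.2] op 0.6 q [ 0.13  0.48  1.77 -0.    0.9   0.01]
[([552.1, 123.8, 199.3], 0.66)]
```

View pics/H_s.png

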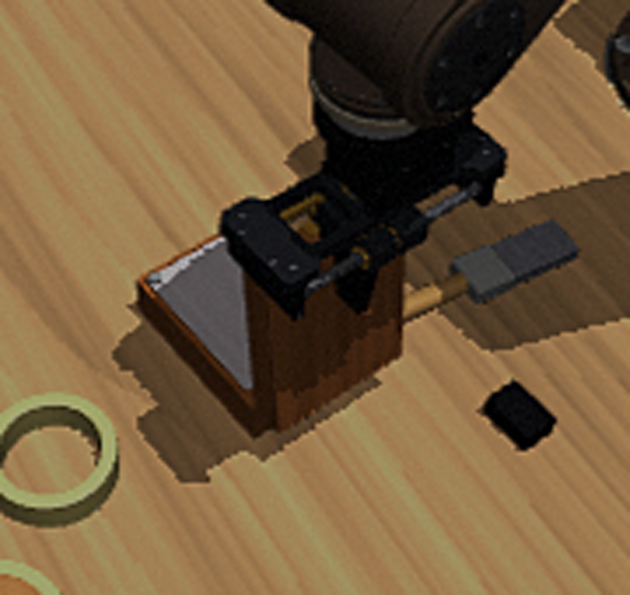

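Emit:
drive_tool(
  increments=[
    [[-0.5,0,0.03],[0,0,0]],
    [[-0.5,0,0.03],[0,0,0]],
    [[-0.37,0,0.08],[0,0,0]],
    [[-0.37,0,0.08],[0,0,0]],
    [[0,0,0],[0,0,0]],
  ],
)

```text
t: 36.9
eef_pos: [555.6, 86.8, 148.3]
tcp_rot: [-3.141, 0.0, 1.686]
ft_force: [0.2, -0.1, -0.4]
opening: 0.007
```

Emit:
drive_tool(
  increments=[
    [[-0.35,0,0.15],[0,0,0]],
    [[-0.35,0,0.15],[0,0,0]],
    [[-0.32,0,0.22],[0,0,0]],
    [[-0.32,0,0.22],[0,0,0]],
    [[0,0,0],[0,0,0]],
  ],
)

```text
t: 37.32
eef_pos: [559.9, 46.4, 125.0]
tcp_rot: [-3.139, -0.0, 1.686]
ft_force: [-0.1, -0.3, -0.5]
opening: 0.004
```

```bash
python3 - <<'E'
from h import *
st=S(); s=shot('scene'); 
cv2.imwrite('pics/I_s.png',cv2.resize(s['pixels'][120:290,260:440],None,fx=3.5,fy=3.5,interpolation=cv2.INTER_CUBIC))
print([(np.round(a['point'],1).tolist(),round(a['score'],2)) for a in env.tip_of('lid_edge',s)])
h=np.array([552,110.]); by=np.array([-0.12,0.993]); bx=np.array([0.993,0.12])
print('rel',(st['eef_pos'][:2]-h)@by,(st['eef_pos'][:2]-h)@bx)
E
```

```text
t 37.32 tcp [559.9  46.4 125. ] rpy [-3.139 -0.     1.686] F [-0.1 -0.3 -0.5] op 0.3 q [-0.03  0.51  1.81 -0.    0.82 -0.15]
[([565.2, -1.6, 148.4], 0.85)]
rel -64.06271964373978 0.2517413937318992
```

View pics/I_s.png

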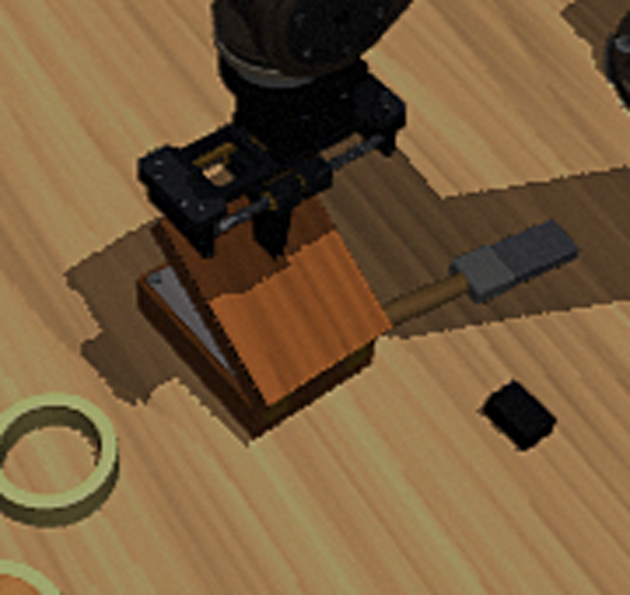

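Working well; continue down to shut.

Emit:
drive_tool(
  increments=[
    [[-0.27,0,0.27],[0,0,0]],
    [[-0.27,0,0.27],[0,0,0]],
    [[-0.2,0,0.32],[0,0,0]],
    [[-0.2,0,0.32],[0,0,0]],
    [[-0.13,0,0.33],[0,0,0]],
  ],
)

```text
t: 37.83
eef_pos: [564.1, 15.4, 80.3]
tcp_rot: [3.142, 0.0, 1.687]
ft_force: [0.6, -1.1, 1.2]
opening: 0.003
```

Emit:
drive_tool(
  increments=[
    [[-0.13,0,0.33],[0,0,0]],
    [[0,0,0.12],[0,0,0]],
    [[0,0,0],[0,0,0]],
    [[0,0,0],[0,0,0]],
  ],
)

```text
t: 38.17
eef_pos: [564.6, 12.0, 70.3]
tcp_rot: [3.14, 0.001, 1.687]
ft_force: [-11.2, -1.8, 39.5]
opening: 0.002
```

Emit:
drive_tool(
  increments=[
    [[0,0,-0.5],[0,0,0]],
    [[0,0,-1],[0,0,0]],
    [[0,0,-1],[0,0,0]],
    [[0,0,-1],[0,0,0]],
    [[0,0,-1],[0,0,0]],
  ],
)

```text
t: 38.58
eef_pos: [564.1, 12.3, 203.4]
tcp_rot: [-3.14, -0.0, 1.687]
ft_force: [-0.2, -0.0, -0.5]
opening: 0.003
```

Emit:
drive_tool(
  increments=[
    [[-0.8,0,-0.5],[0,0,0]],
    [[-0.8,0,0],[0,0,0]],
    [[-0.8,0,0],[0,0,0]],
    [[0,0,0],[0,0,0]],
    [[0,0,0],[0,0,0]],
  ],
)

```text
t: 39.0
eef_pos: [572.6, -60.0, 217.0]
tcp_rot: [-3.141, -0.001, 1.685]
ft_force: [-1.2, 0.2, -0.3]
opening: -0.001
```

```bash
python3 - <<'E'
from h import *
st=S(); s=shot('scene'); p=shot('wrist','J_w.png')
cv2.imwrite('pics/J_s.png',cv2.resize(s['pixels'][120:290,260:440],None,fx=3.5,fy=3.5,interpolation=cv2.INTER_CUBIC))
for q in (s,p): print([(np.round(a['point'],1).tolist(),round(a['score'],2)) for a in env.tip_of('lid_edge',q)])
E
```

```text
t 39.0 tcp [572.6 -60.  217. ] rpy [-3.141e+00 -1.000e-03  1.685e+00] F [-1.2  0.2 -0.3] op -0.1 q [-0.22  0.42  1.68  0.    1.05 -0.33]
[([570.9, -44.2, 68.9], 0.92)]
[([570.6, -47.6, 72.9], 0.85)]
```

View pics/J_s.png

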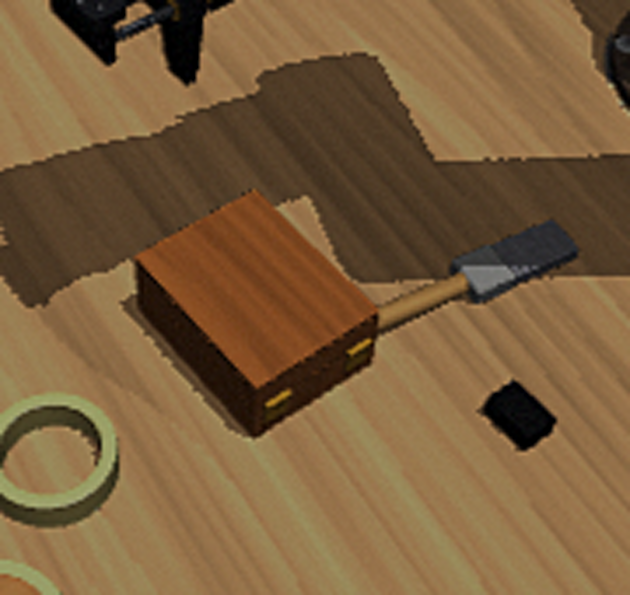

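View pics/J_w.png

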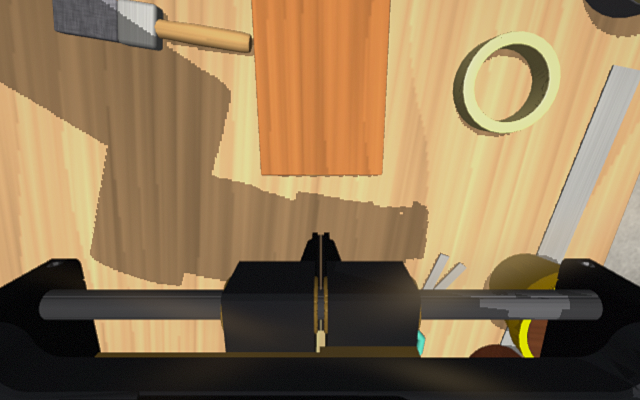

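The lid is shut (edge about 70 mm high, as expected), the bystanders are in place and the robot is clear. Handing in.

```bash
python3 -c "
from cell import env
print(env.job_done())"
```

```text
the job is handed in; nothing more can be done
None
```

The job is done and handed in at about 39 s. Both refill pans are in the box, the dust cover is back over the wells and the lid is shut.

- **Pans:** there were two, one big and one small. I left the black and purple look-alikes alone. I pressed each pan down until the fingertips stopped at z ≈ 40 mm, which is deck level. The pictures before the cover went back showed both flush and level.
- **Forces:** the presses overshot the 4–7 N needed. The force reading was up to 27 N on the big pan, 44 N on the small pan and 40 N on the lid. All of these were fingertip contacts, well under the 120 N wrist limit.
- **Cover:** I swung it out to about 1.85 rad and back against its stop. In the pictures its edge was parallel to the hinge line.
- **Lid:** the trained network put the lid's edge at 69 mm from the scene camera and 73 mm from the wrist camera. The fingertips touched it at 70.3 mm, and a shut lid should be at 70.5 mm.
- **Disagreements:** the big pan lay about 2 cm from where I first measured it, probably the announced knock, so I measured again before grasping. The networks and my own pixel measurements differed by up to about 7 mm on some box points; I used the close wrist views.
- **Not checked:** the bystanders looked untouched in the last views, but I did not measure them again. The last views covered only the area around the box. Nothing was out of place at the final check before handing in.

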